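# Tamp the thermal pebbles level in the bead bath

## Task

The metal pebbles in the bead bath are heaped up at one end. Take the flat tamper from its pad and work the heap down with it until all the pebbles lie level in a single layer on the well floor, then, with the tamper flat on the level bed, press it firmly and steadily for about a second (about 12 N, never more than 20 N), and stand the tamper back upright on the middle of its pad. Keep the gripper itself off the pebbles, keep every pebble in the well and leave the other things on the bench alone.

Things in the scene. Friction and masses are not known exactly. Their poses are not given: they have to be found in the camera images.
- bath: the bead bath: a white painted oblong bench unit, 130 mm (its x) by 165 mm (its y) by 65 mm tall, fixed to the bench, with one open rectangular well 90 mm (x) by 125 mm (y), walls upright and 20 mm thick, well floor 15 mm above the bench and 50 mm below the rim; origin at the centre of its underside, on the bench
- well_floor (a point): centre of the floor of the bath's well, axes of the bath, z up. The pebbles are heaped two deep (top about 45 mm over this floor) at the +y end; the -y end is nearly empty. Pressed straight down the heap jams; it gives way when the tamper is slid over it towards the empty end under a light load (about 10 N). A level bed is 25 to 27 mm high
- tamper_grip (a point): point on the axis of the tamper's handle, 80 mm above the tamper's flat underside, 20 mm below the handle's top. The tamper is a flat square steel plate 70 x 70 x 8 mm with an upright square grey handle 24 x 24 mm in its middle, 100 mm tall in all, 0.25 to 0.5 kg; handle sides are parallel to the plate edges and to this point's x and y axes; z along the handle, up. It starts upright on the black stand pad
- tamper: the same tamper; origin at the centre of its flat underside
- stand: black rubber pad on which the tamper stands, 110 x 110 x 8 mm, fixed to the bench; origin at the centre of its underside, on the bench
- pebble0: one of ten alike loose aluminium thermal pebbles, a chunky tumbled metal lump, nearly round, 27 mm across and 25 mm thick, 32 g; origin at its centre. On the well floor its centre is 12 to 14 mm above it
- pebble1: one of ten alike loose aluminium thermal pebbles, a chunky tumbled metal lump, nearly round, 27 mm across and 25 mm thick, 32 g; origin at its centre. On the well floor its centre is 12 to 14 mm above it
- pebble2: one of ten alike loose aluminium thermal pebbles, a chunky tumbled metal lump, nearly round, 27 mm across and 25 mm thick, 32 g; origin at its centre. On the well floor its centre is 12 to 14 mm above it
- pebble3: one of ten alike loose aluminium thermal pebbles, a chunky tumbled metal lump, nearly round, 27 mm across and 25 mm thick, 32 g; origin at its centre. On the well floor its centre is 12 to 14 mm above it
- pebble4: one of ten alike loose aluminium thermal pebbles, a chunky tumbled metal lump, nearly round, 27 mm across and 25 mm thick, 32 g; origin at its centre. On the well floor its centre is 12 to 14 mm above it
- pebble5: one of ten alike loose aluminium thermal pebbles, a chunky tumbled metal lump, nearly round, 27 mm across and 25 mm thick, 32 g; origin at its centre. On the well floor its centre is 12 to 14 mm above it
- pebble6: one of ten alike loose aluminium thermal pebbles, a chunky tumbled metal lump, nearly round, 27 mm across and 25 mm thick, 32 g; origin at its centre. On the well floor its centre is 12 to 14 mm above it
- pebble7: one of ten alike loose aluminium thermal pebbles, a chunky tumbled metal lump, nearly round, 27 mm across and 25 mm thick, 32 g; origin at its centre. On the well floor its centre is 12 to 14 mm above it; starts as part of the upper layer of the heap
- pebble8: one of ten alike loose aluminium thermal pebbles, a chunky tumbled metal lump, nearly round, 27 mm across and 25 mm thick, 32 g; origin at its centre. On the well floor its centre is 12 to 14 mm above it; starts as part of the upper layer of the heap
- pebble9: one of ten alike loose aluminium thermal pebbles, a chunky tumbled metal lump, nearly round, 27 mm across and 25 mm thick, 32 g; origin at its centre. On the well floor its centre is 12 to 14 mm above it; starts as part of the upper layer of the heap
- jar: bystander: small jar with blue cap, 44 mm across, 70 mm tall; origin under its centre
- flask: bystander: brown glass bottle, 48 mm across, 100 mm tall; origin under its centre
- timer: bystander: yellow bench timer lying flat, 55 x 60 x 16 mm; origin under its centre
Not all that is in view belongs to the job. There is more than one size of the stand; the job needs the smallest.

How it is judged (in metres and radians):
On the way, in this order (a step that is already met when the one before it is completed fails the run):
1. the tamper is lifted clear of its pad (z of tamper in the frame of stand above 0.03 m), for 0.1 s.
2. all pebbles lie level in one layer and the tamper, flat on them in the well, presses with about 8 N or more (z of pebble0 in the frame of well_floor between 0.005 and 0.021 m and z of pebble1 in the frame of well_floor between 0.005 and 0.021 m and z of pebble2 in the frame of well_floor between 0.005 and 0.021 m and z of pebble3 in the frame of well_floor between 0.005 and 0.021 m and z of pebble4 in the frame of well_floor between 0.005 and 0.021 m and z of pebble5 in the frame of well_floor between 0.005 and 0.021 m and z of pebble6 in the frame of well_floor between 0.005 and 0.021 m and z of pebble7 in the frame of well_floor between 0.005 and 0.021 m and z of pebble8 in the frame of well_floor between 0.005 and 0.021 m and z of pebble9 in the frame of well_floor between 0.005 and 0.021 m and horizontal distance between each of pebble0, pebble1, pebble2, pebble3, pebble4, pebble5, pebble6, pebble7, pebble8, pebble9 and well_floor below 0.066 m and contact force between bath and anything else above 11 N and angle between tamper's own z axis and vertical below 0.15 rad and z of tamper in the frame of well_floor below 0.036 m and horizontal distance between tamper and well_floor below 0.06 m), for 0.4 s.
At the end, for the whole second after the job is handed in: all ten pebbles rest in the well in one layer (each centre less than 21 mm above the well floor), and the tamper stands released, upright (within 0.06 rad) and at rest on its pad, its centre within 30 mm of the pad's centre (z of pebble0 in the frame of well_floor between 0.005 and 0.021 m and z of pebble1 in the frame of well_floor between 0.005 and 0.021 m and z of pebble2 in the frame of well_floor between 0.005 and 0.021 m and z of pebble3 in the frame of well_floor between 0.005 and 0.021 m and z of pebble4 in the frame of well_floor between 0.005 and 0.021 m and z of pebble5 in the frame of well_floor between 0.005 and 0.021 m and z of pebble6 in the frame of well_floor between 0.005 and 0.021 m and z of pebble7 in the frame of well_floor between 0.005 and 0.021 m and z of pebble8 in the frame of well_floor between 0.005 and 0.021 m and z of pebble9 in the frame of well_floor between 0.005 and 0.021 m and horizontal distance between each of pebble0, pebble1, pebble2, pebble3, pebble4, pebble5, pebble6, pebble7, pebble8, pebble9 and well_floor below 0.066 m and horizontal distance between tamper and stand below 0.03 m and angle between tamper's own z axis and vertical below 0.06 rad and z of tamper in the frame of stand between 0.004 and 0.012 m and linear speed of each of tamper, pebble0, pebble1, pebble2, pebble3, pebble4, pebble5, pebble6, pebble7, pebble8, pebble9 below 0.02 m/s and contact force between the fingers and tamper below 0.1 N); the robot touches nothing.
It fails at once if the tamper presses a single pebble, or the bath's walls or rim, with more than 25 N (contact force between tamper and pebble0 above 25 N or contact force between tamper and pebble1 above 25 N or contact force between tamper and pebble2 above 25 N or contact force between tamper and pebble3 above 25 N or contact force between tamper and pebble4 above 25 N or contact force between tamper and pebble5 above 25 N or contact force between tamper and pebble6 above 25 N or contact force between tamper and pebble7 above 25 N or contact force between tamper and pebble8 above 25 N or contact force between tamper and pebble9 above 25 N or contact force between tamper and bath above 25 N).
It fails at once if the bath is loaded with more than 60 N, all its contacts (floor and walls) added up (contact force between bath and anything else above 60 N).
It fails at once if the gripper touches a pebble (contact force between any of the fingers, the arm and pebble0 above 0.5 N or contact force between any of the fingers, the arm and pebble1 above 0.5 N or contact force between any of the fingers, the arm and pebble2 above 0.5 N or contact force between any of the fingers, the arm and pebble3 above 0.5 N or contact force between any of the fingers, the arm and pebble4 above 0.5 N or contact force between any of the fingers, the arm and pebble5 above 0.5 N or contact force between any of the fingers, the arm and pebble6 above 0.5 N or contact force between any of the fingers, the arm and pebble7 above 0.5 N or contact force between any of the fingers, the arm and pebble8 above 0.5 N or contact force between any of the fingers, the arm and pebble9 above 0.5 N).
It fails at once if a pebble leaves the well (horizontal distance between any of pebble0, pebble1, pebble2, pebble3, pebble4, pebble5, pebble6, pebble7, pebble8, pebble9 and well_floor above 0.075 m).
It fails at once if a bystander (jar, bottle, timer) is moved by more than 20 mm (distance of any of jar, flask, timer from where it was at the start of the episode above 0.02 m).
It also fails if it takes over 70 s, if anything falls off the work surface, if the arm or the gripper's body presses on something with over 40 N, if the wrist force passes 120 N, or if a joint passes its speed limit or range.

## Robot

A 7-joint arm with a two-finger parallel gripper is mounted at the origin on the work surface. World frame = base frame: x ahead of the robot, y to its left, z up, the work surface at z = 0. Lengths are in m, angles in degrees, forces in N, time in s.
With the tool pointing down it reaches from about 0.425 to 0.875 m from the base axis. Payload 4.7 kg.
Tool frame: the origin (TCP) lies midway between the tips of the shut fingers; the grasp point (between the pads) lies env.grip_point_offset behind it (env.grip_point_offset is the distance from the TCP to the grasp point, in m); x points along the fingers, y is the direction in which the jaws open and shut, and the axes are right-handed (so a half turn about x gives the same grasp; the last joint's range is limited). The gripper opens to 87 mm and grips with 3 to 60 N. Pads are 19 mm wide; open, the fingers measure 117 mm over their backs; the gripper's body (75 mm by 190 mm) begins 51 mm behind the grasp point.
Start: joints at [67.729, 18.392, -4.016, 83.108, 1.295, 78.541, -3.26], TCP at [0.255, -0.598, 0.223] pointing down, gripper open.
Joint ranges: [-163.93, 163.93], [-17.29, 119.83], [-79.2, 71.16], [3.27, 140.29], [-89.18, 269.18], [5.43, 117.66], [-154.24, 154.24]. Speed limits (degrees/s): [147.25, 147.25, 180, 180, 180, 180, 180].

## Interface

Orientations are given as [roll, pitch, yaw] about the fixed x, y, z axes, in that order (R = Rz(yaw) Ry(pitch) Rx(roll)).
In Python, from cell import readout, read_camera, camera_params, sign_off, spot_in, pinpoint, env gives the robot as it stands.
- The arm moves only by the shell command python3 -m pendant 'ROWS' [OPENING] [FORCE]. ROWS is a JSON object of lists of equal length, an entry for each row: "xyz": the shift along the world's x, y, z in m, a list of three; "turn": the turn about the world's z in rad. A call has 1 to 10 rows; each row shifts and turns the pose as measured when the row begins; what a row does not reach is not made up. A row lasts 1/8 s, in which the tool goes at most 62.5 mm and 10.7 degrees, less where a joint would pass 70% of its speed; a pose out of reach is approached as far as the arm can. A call is refused whole if a number of a shift passes 0.0625 or a number of a turn 0.188, either way. A call with a gripper value outside its range is refused whole. OPENING is the opening, from 0 (shut) to 1 (fully open), set as the call begins (- or left out, the last holds). The fingers move at their own pace and stop on an object; FORCE is the grip in N (left out, the last holds). Time passes only in rows, so rows that do not move let the fingers close. It gives the time, the measured TCP pose, the force and the opening at its end, in the units of the state.
- readout.get_obs(): the state, without advancing time (a new reading comes with each control period).
- read_camera(name): name is "scene" or "top" or "wrist"; returns the picture (400x640x3 uint8, red, green, blue); there is no depth.
- camera_params(name): a dict with "fx", "fy", "cx", "cy" (pixels), "rvec" (rotation vector, rad) and "tvec" (3), from world to camera coordinates, as OpenCV has them; the wrist camera has in their place "hand_eye" (4x4, takes a point from camera to tool coordinates, whose origin is the TCP and whose axes are the tool frame's). Camera axes: x right, y down, z forward; pixel columns grow to the right and rows downward; lengths in m; the calibration is good to about 2 mm. A picture is of the moment at which its call begins: read the wrist's pose just before it. camera_params takes no time and is no camera call.
- sign_off(): hands the job in, once; it reports no verdict.
Trained networks look in the newest picture that a camera, given by its name, has taken for a name from the list of things; names that differ only in an ending like _2 or _b are one class to them, and where a whole thing is asked for, a point or a joint stands for the part that bears it (a point fixed in the world has none). Each returns a list of dicts, best first, with "score" (0 to 1); they miss things now and then, are a little off and sometimes report something else, mostly with a low value. They report only what shows in the picture. A call takes as long as a camera call. They do not tell look-alikes from the thing itself.
- spot_in(camera, name): "at" ([x, y, z] in m, in the coordinates of the camera as it stood for that picture, good to about 4 mm: the middle of the surface that is visible of it).
- pinpoint(camera, name): "at" ([x, y, z] in m, in the coordinates of the camera as it stood for that picture, good to about 4 mm: a listed point, or the origin of a listed thing).
The state is a dict: "time_s": time; "qpos": joint angles; "joint_velocities": joint speeds; "effort": joint torques, N m; "tool_pos": TCP position; "tool_rot": TCP orientation; "force": force on the tool from outside, world axes, zero at the start; "wrist_torque": the same for the moment, N m; "grip_width": finger opening in m.
Only numpy, scipy, OpenCV 4.12 (cv2) and the standard library are available. Lean on these libraries where they do the work, as an engineer would, in place of code of your own. Each camera call takes 0.05 s, during which the arm holds its last target.

## Working session

There is one attempt and no reset: what is moved stays moved. The work goes in short steps, Python scripts to look and compute and a shell command to move; the robot and the scene stay as the last step left them, time stands still between calls to the robot, and variables do not carry over. Pictures are saved under pics/ and viewed, and the job is handed in when it is done.

```bash
ls; mkdir -p pics; python3 - <<'E'
from cell import readout, read_camera, camera_params, env
import cv2
o=readout.get_obs()
print({k:o[k] for k in ['time_s','tool_pos','tool_rot','force','grip_width']}, env.grip_point_offset)
for n in ['scene','top','wrist']:
    im=read_camera(n); cv2.imwrite(f'pics/{n}0.png',im[:,:,::-1]); print(n,camera_params(n))
E
```

```text
pics
{'time_s': 0.0, 'tool_pos': array([ 0.25452259, -0.59750437,  0.2214569 ]), 'tool_rot': array([-87.1510346 ,  89.89125387, 115.92910461]), 'force': array([0.47363407, 0.18970806, 0.28004229]), 'grip_width': 0.08709311098490144} 0.0187
scene {'fx': 489.865338569957, 'fy': 489.865338569957, 'cx': 324.4536632669476, 'cy': 199.71612653724435, 'rvec': array([ 2.36347745,  0.65929688, -0.24636267]), 'tvec': array([-0.52516316, -0.11342143,  1.40694726])}
top {'fx': 513.9350181644492, 'fy': 513.9350181644492, 'cx': 330.42266580026745, 'cy': 200.58217080601585, 'rvec': array([ 2.11958255, -2.18085498,  0.13615609]), 'tvec': array([0.10750237, 0.56510929, 1.39013421])}
wrist {'fx': 339.3829447667834, 'fy': 339.3829447667834, 'cx': 314.4359661781221, 'cy': 198.949809365547, 'hand_eye': array([[-9.15110870e-04, -2.66314958e-01,  9.63885629e-01,
        -1.63818840e-01],
       [ 9.99999580e-01, -2.92583390e-04,  8.68558599e-04,
         7.68673243e-04],
       [ 5.07067780e-05,  9.63886019e-01,  2.66315114e-01,
        -7.30958996e-02],
       [ 0.00000000e+00,  0.00000000e+00,  0.00000000e+00,
         1.00000000e+00]])}
```

View pics/scene0.png

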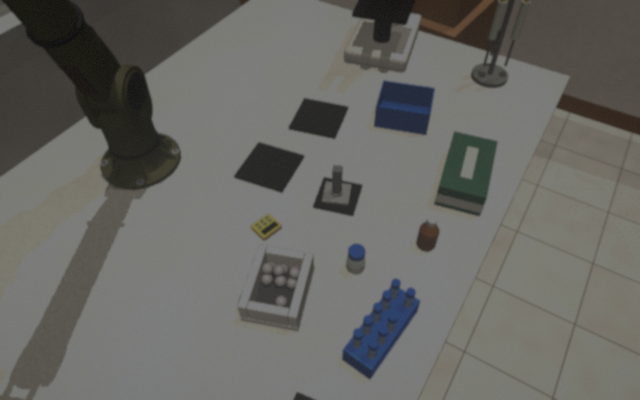

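View pics/top0.png

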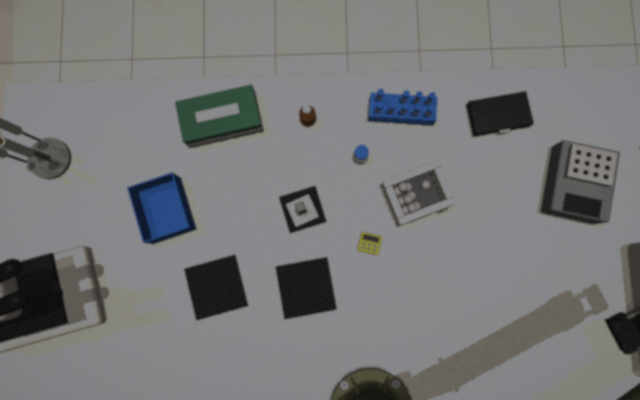

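View pics/wrist0.png

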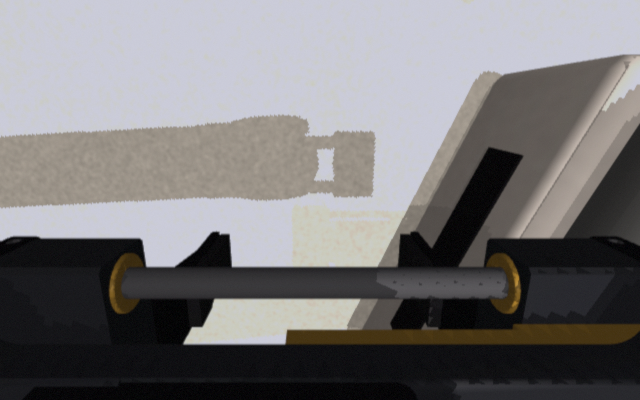

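The scene view shows the tamper on a small black pad at (338,190), the bath with pebbles at (278,285), the timer at (266,225), the jar at (356,257) and the bottle at (428,235). In the top view the tamper's pad is at (303,208), the bath at (420,193), and there are two larger bare black pads at (216,287) and (306,287).

```bash
cat > h.py <<'E'
import numpy as np, cv2
from scipy.spatial.transform import Rotation as R
from cell import readout, read_camera, camera_params, spot_in, pinpoint, env
def toolT():
    o=readout.get_obs(); T=np.eye(4); T[:3,:3]=R.from_euler('xyz',o['tool_rot'],degrees=True).as_matrix(); T[:3,3]=o['tool_pos']; return T
def c2w(n,T=None):
    p=camera_params(n)
    if n=='wrist': return (toolT() if T is None else T)@p['hand_eye']
    M=np.eye(4); M[:3,:3]=cv2.Rodrigues(p['rvec'])[0]; M[:3,3]=p['tvec']; return np.linalg.inv(M)
def K(n):
    p=camera_params(n); return np.array([[p['fx'],0,p['cx']],[0,p['fy'],p['cy']],[0,0,1]])
def proj(n,P,T=None):
    M=np.linalg.inv(c2w(n,T)); P=np.atleast_2d(P); c=P@M[:3,:3].T+M[:3,3]; u=c@K(n).T; return u[:,:2]/u[:,2:]
def onplane(n,uv,z,T=None):
    M=c2w(n,T); d=np.c_[np.atleast_2d(uv),np.ones(len(np.atleast_2d(uv)))]@np.linalg.inv(K(n)).T@M[:3,:3].T
    return M[:3,3]+d*((z-M[2,3])/d[:,2])[:,None]
def look(n,f,crop=None,scale=1):
    T=toolT(); im=read_camera(n)[:,:,::-1].copy()
    c=im if crop is None else im[crop[1]:crop[3],crop[0]:crop[2]]
    cv2.imwrite(f'pics/{f}.png',cv2.resize(c,None,fx=scale,fy=scale,interpolation=cv2.INTER_CUBIC)); return im,T
def find(n,name,fn=pinpoint,T=None):
    M=c2w(n,T); return [(round(d['score'],2),(M[:3,:3]@np.array(d['at'])+M[:3,3]).round(4)) for d in fn(n,name)]
E
python3 - <<'E'
from h import *
for n in ['top','scene']:
    look(n,n+'1')
    for nm in ['bath','well_floor','tamper_grip','tamper','stand','jar','flask','timer']:
        print(n,nm,find(n,nm)[:4])
im,_=look('top','topcrop',(270,170,470,260),4)
look('scene','scenecrop',(220,150,370,340),4 if 0 else 3)
E
```

```text
top bath [(0.86, array([ 0.5827, -0.1524, -0.0022]))]
top well_floor [(0.76, array([ 0.5814, -0.1515,  0.0155])), (0.32, array([ 0.5736, -0.1353,  0.0262]))]
top tamper_grip [(0.97, array([0.548 , 0.1763, 0.0877])), (0.18, array([ 0.579 , -0.1475,  0.0187]))]
top tamper [(0.76, array([0.5464, 0.177 , 0.0017])), (0.58, array([5.467e-01, 1.742e-01, 4.000e-04]))]
top stand [(0.83, array([0.5473, 0.1737, 0.0015])), (0.63, array([ 0.3419,  0.4175, -0.0032]))]
top jar [(0.73, array([ 8.149e-01,  1.513e-01, -5.000e-04])), (0.68, array([ 0.6993,  0.0008, -0.0019]))]
top flask [(0.86, array([0.8146, 0.1495, 0.0012])), (0.31, array([ 0.5419, -0.1326,  0.0421]))]
top timer [(0.89, array([ 0.4499, -0.0147, -0.0013])), (0.74, array([ 0.6046, -0.1778,  0.0276])), (0.46, array([0.5477, 0.1755, 0.0062])), (0.25, array([ 5.473e-01,  1.735e-01, -2.000e-04]))]
scene bath []
scene well_floor [(0.81, array([ 0.5791, -0.1492,  0.0148])), (0.59, array([ 8.151e-01,  1.496e-01, -5.000e-04])), (0.57, array([0.5507, 0.1728, 0.0885]))]
scene tamper_grip [(0.92, array([0.5501, 0.1734, 0.0893]))]
scene tamper [(0.78, array([0.5428, 0.1719, 0.0065]))]
scene stand [(0.82, array([ 0.3307,  0.1643, -0.0008])), (0.79, array([3.449e-01, 4.176e-01, 3.000e-04])), (0.62, array([ 0.5508,  0.1666, -0.0026]))]
scene jar [(0.96, array([ 0.6979,  0.0031, -0.0017]))]
scene flask [(0.85, array([8.179e-01, 1.480e-01, 5.000e-04]))]
scene timer [(0.73, array([ 0.4475, -0.0154,  0.0013]))]
```

View pics/topcrop.png

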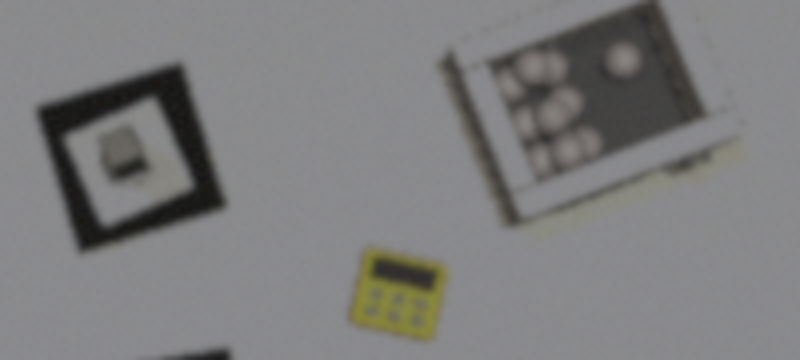

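View pics/scenecrop.png

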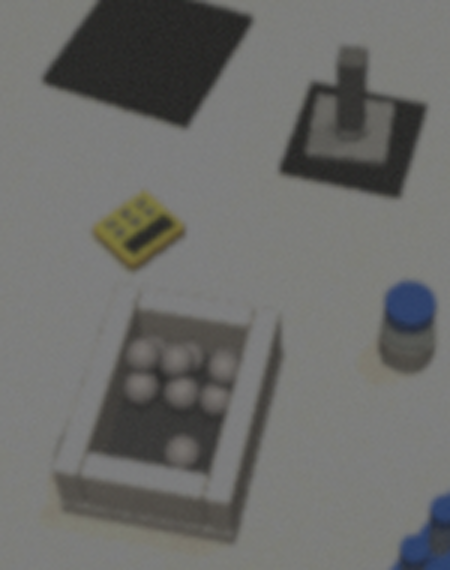

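```bash
python3 - <<'E'
from h import *
a=lambda l:np.array(l)/4+[270,170]
P=onplane('top',a([(40,106),(182,64),(225,207),(80,250)]),0.008); c=P.mean(0)
e=P[0]-P[1]; print('pad',c,np.linalg.norm(P-np.roll(P,1,0),axis=1)); 
for i in range(4):
    d=P[(i+1)%4]-P[i]; print(np.degrees(np.arctan2(d[1],d[0])))
P=onplane('top',a([(490,63),(530,188),(705,115),(655,5)]),0.065); print('bath',P.mean(0),np.linalg.norm(P-np.roll(P,1,0),axis=1))
for i in range(4):
    d=P[(i+1)%4]-P[i]; print(np.degrees(np.arctan2(d[1],d[0])))
# other pads
for q in [[(276,265),(329,258),(337,312),(284,318)],[(185,267),(237,256),(247,307),(196,318)]]:
    P=onplane('top',q,0.008); print(P.mean(0),np.linalg.norm(P-np.roll(P,1,0),axis=1))
print(readout.get_obs()['time_s'], toolT())
E
```

```text
pad [0.54984124 0.16996401 0.008     ] [0.10654131 0.10519238 0.10669708 0.10643086]
-74.9810121242448
-164.86564229287325
104.9326016421382
14.468550463903233
bath [ 0.57786667 -0.15010249  0.065     ] [0.12049849 0.08957792 0.12979825 0.08255728]
-164.91932757911056
-69.04202254002331
21.169847766933092
107.84182831062117
[0.32901987 0.16473041 0.008     ] [0.14687764 0.14927122 0.14964251 0.14694317]
[0.33936984 0.41548293 0.008     ] [0.14400149 0.14798585 0.14360269 0.1433668 ]
1.15 [[-2.55651674e-05  3.91988257e-01 -9.19970220e-01  2.54779111e-01]
 [-5.84812210e-05 -9.19970219e-01 -3.91988256e-01 -5.97987144e-01]
 [-9.99999998e-01  4.37797364e-05  4.64431446e-05  2.22582707e-01]
 [ 0.00000000e+00  0.00000000e+00  0.00000000e+00  1.00000000e+00]]
```

Candidates for the stand are the pads at top (303,208) (about 106 mm), (306,287) (about 148 mm) and (216,287) (about 145 mm). The smallest is the one bearing the tamper, and the crop confirms it. For the bath, the blue tray at (162,208) and the rack at (403,108) can be mixed up with it, but the white unit at (420,193) holds the pebbles. Next I go over the bath for a close look with the wrist camera.

```bash
python3 -m pendant '{"xyz":[[0.02,0.042,0.008],[0.026,0.042,0.005],[0.026,0.042,0.005],[0.026,0.042,0.005],[0.026,0.042,0.005],[0.026,0.042,0.005],[0.026,0.042,0.005],[0.026,0.042,0.002],[0.026,0.042,0],[0.03,0.042,0]],"turn":[0,-0.014,-0.014,-0.014,-0.014,-0.014,-0.014,-0.014,-0.014,-0.014]}' 1 
python3 - <<'E'
from h import *
im,T=look('wrist','w1'); print(T)
for nm in ['bath','well_floor','pebble0']: print(nm,find('wrist',nm,T=T)[:12])
E
```

```text
time_s: 2.4
tool_pos: [0.5152, -0.1686, 0.265]
tool_rot: [100.6, 89.7, -64.4]
force: [0.5, -0.1, 0.1]
grip_width: 0.087
[[ 0.00238685  0.25870032 -0.96595468  0.51517022]
 [-0.00497937 -0.96594238 -0.25870933 -0.16857078]
 [-0.99998475  0.00542734 -0.00101739  0.26498226]
 [ 0.          0.          0.          1.        ]]
bath [(0.95, array([ 0.5816, -0.1518,  0.0022])), (0.38, array([ 0.5496, -0.1459,  0.0276]))]
well_floor [(0.56, array([ 0.5814, -0.1507,  0.0163])), (0.44, array([ 0.6093, -0.1782,  0.0274]))]
pebble0 [(0.77, array([ 0.5629, -0.106 ,  0.0314])), (0.74, array([ 0.5413, -0.1318,  0.0507])), (0.71, array([ 0.607 , -0.1255,  0.0253])), (0.7, array([ 0.6014, -0.1081,  0.0474])), (0.69, array([ 0.5917, -0.0964,  0.0242])), (0.66, array([ 0.5695, -0.1282,  0.0468])), (0.64, array([ 0.5361, -0.1155,  0.0289])), (0.62, array([ 0.583 , -0.1369,  0.0305])), (0.57, array([ 0.5475, -0.145 ,  0.029 ]))]
```

View pics/w1.png

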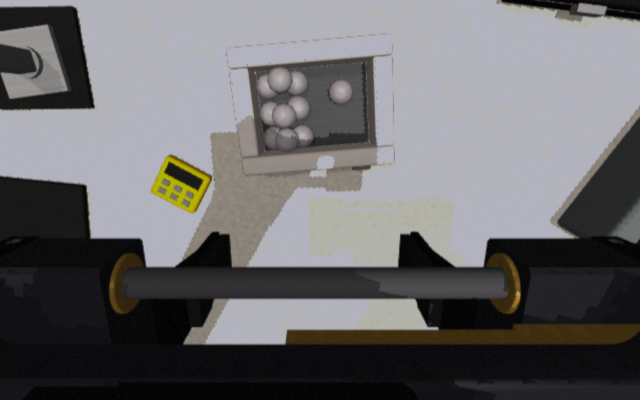

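The wrist view shows the bath rim with corners near (227,47), (392,34), (394,163), (243,175). Heap pebbles sit at the left (+y) at (265-310, 70-150), and a lone pebble is at (340,92).

```bash
python3 - <<'E'
import cv2
im=cv2.imread('pics/w1.png'); cv2.imwrite('pics/w1c.png',cv2.resize(im[20:190,210:410],None,fx=4,fy=3.5,interpolation=cv2.INTER_CUBIC) if 0 else cv2.resize(im[25:185,215:405],None,fx=3.7,fy=3.7,interpolation=cv2.INTER_CUBIC))
E
```

```text
(no output)
```

View pics/w1c.png

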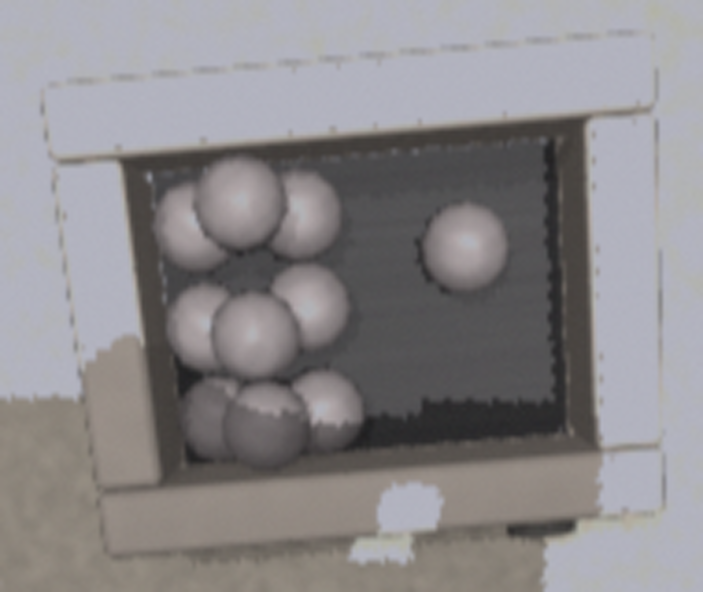

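```bash
python3 - <<'E'
from h import *
from scipy.optimize import least_squares
# tool pose of that picture
T=np.eye(4);T[:3,:3]=[[0.00238685,0.25870032,-0.96595468],[-0.00497937,-0.96594238,-0.25870933],[-0.99998475,0.00542734,-0.00101739]];T[:3,3]=[0.51517022,-0.16857078,0.26498226]
uv=np.array([(122,158),(588,118),(596,446),(162,484),(44,85),(655,33),(663,512),(107,554)])/3.7+[215,25]
L=np.array([(45,62.5),(45,-62.5),(-45,-62.5),(-45,62.5),(65,82.5),(65,-82.5),(-65,-82.5),(-65,82.5)])/1000
f=lambda p:(proj('wrist',np.c_[L@np.array([[np.cos(p[2]),np.sin(p[2])],[-np.sin(p[2]),np.cos(p[2])]])+p[:2],np.full(8,.065)],T)-uv).ravel()
s=least_squares(f,[.58,-.15,.3]);print(s.x,np.degrees(s.x[2]),s.fun.round(1))
E
```

```text
[ 0.58370487 -0.15216472  0.34036133] 19.50126769486757 [ 0.6 -0.7 -0.9 -0.3 -0.2  1.4  0.7  0.4 -1.1 -0.8  0.7 -0.9  0.7  0.5
 -0.5  1.1]
```

```bash
python3 -m pendant '{"xyz":[[-0.004,0.045,0],[-0.004,0.053,0],[-0.004,0.053,0],[-0.004,0.053,0],[-0.005,0.053,0],[-0.004,0.053,0],[0,0,0]],"turn":[0,0,0,0,0,0,0]}' 1 
python3 - <<'E'
from h import *
im,T=look('wrist','w2'); print(repr(T))
for nm in ['tamper','tamper_grip','stand']: print(nm,find('wrist',nm,T=T)[:4])
np.save('T2.npy',T)
cv2.imwrite('pics/w2c.png',cv2.resize(im[30:230,210:440],None,fx=3,fy=3,interpolation=cv2.INTER_CUBIC))
E
```

```text
time_s: 3.48
tool_pos: [0.4865, 0.1354, 0.2648]
tool_rot: [94.5, 89.4, -71.6]
force: [-0.3, -0.2, 0.5]
grip_width: 0.0871
array([[ 3.12341057e-03,  2.39264842e-01, -9.70949319e-01,
         4.86516088e-01],
       [-9.39280721e-03, -9.70904203e-01, -2.39283940e-01,
         1.35414461e-01],
       [-9.99951009e-01,  9.86732175e-03, -7.85163917e-04,
         2.64764062e-01],
       [ 0.00000000e+00,  0.00000000e+00,  0.00000000e+00,
         1.00000000e+00]])
tamper [(0.72, array([0.5444, 0.1747, 0.01  ]))]
tamper_grip [(0.6, array([0.5426, 0.1692, 0.0895]))]
stand [(0.75, array([ 0.3336,  0.1667, -0.0011])), (0.74, array([0.3401, 0.4153, 0.0036]))]
```

View pics/w2.png

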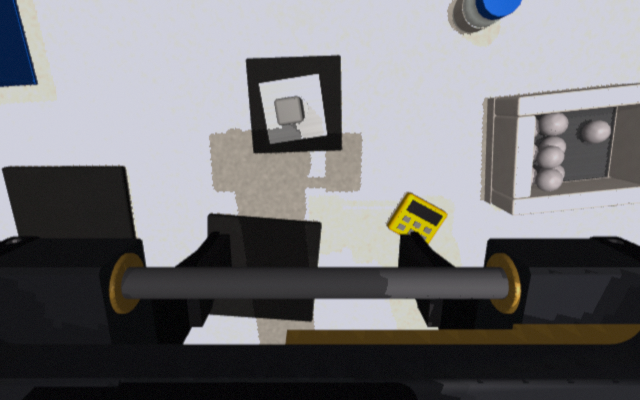

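View pics/w2c.png

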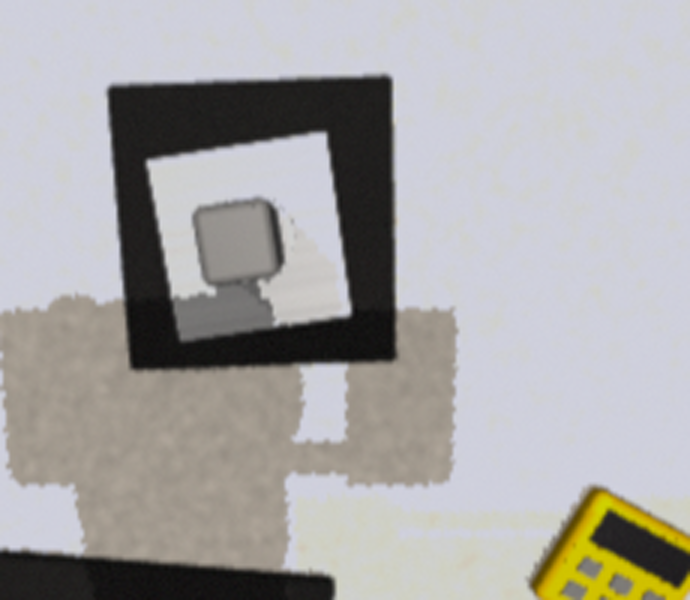

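```bash
python3 - <<'E'
from h import *
T=np.load('T2.npy')
for nm,q,z in [('plate',[(147,159),(327,131),(352,316),(180,342)],.016),('pad',[(109,88),(390,76),(395,358),(131,368)],.008),('top',[(193,205),(272,196),(284,272),(204,284)],.108)]:
    P=onplane('wrist',np.array(q)/3+[210,30],z,T); d=np.roll(P,-1,0)-P
    print(nm,P.mean(0).round(4),np.linalg.norm(d,axis=1).round(4),np.degrees(np.arctan2(d[:,1],d[:,0])).round(1))
print(toolT()[:3,3])
E
```

```text
plate [0.5479 0.1718 0.016 ] [0.0698 0.0704 0.0698 0.0705] [ -67.8 -157.8  112.3   22.2]
pad [0.5526 0.1713 0.008 ] [0.108  0.1081 0.1089 0.1076] [ -73.8 -163.9  105.9   15.6]
top [0.5489 0.1717 0.108 ] [0.024  0.0226 0.0249 0.0235] [ -69.9 -157.4  112.1   20.3]
[0.48784122 0.12939515 0.26415647]
```

```bash
python3 -m pendant '{"xyz":[[0.03,0.02,-0.02],[0.03,0.022,-0.05],[0,0,-0.02],[0,0,0]],"turn":[0.05,0.05,0.04,0]}' 1 
python3 - <<'E'
from h import *
im,T=look('wrist','w3'); print(T.round(4),np.degrees(np.arctan2(T[1,1],T[0,1])))
E
```

```text
time_s: 4.18
tool_pos: [0.553, 0.1617, 0.1711]
tool_rot: [88.7, 89.1, -70.7]
force: [0.8, -0.9, -0.2]
grip_width: 0.0873
[[ 5.000e-03  3.506e-01 -9.365e-01  5.530e-01]
 [-1.430e-02 -9.364e-01 -3.506e-01  1.617e-01]
 [-9.999e-01  1.520e-02  3.000e-04  1.711e-01]
 [ 0.000e+00  0.000e+00  0.000e+00  1.000e+00]] -69.47494248072583
```

View pics/w3.png

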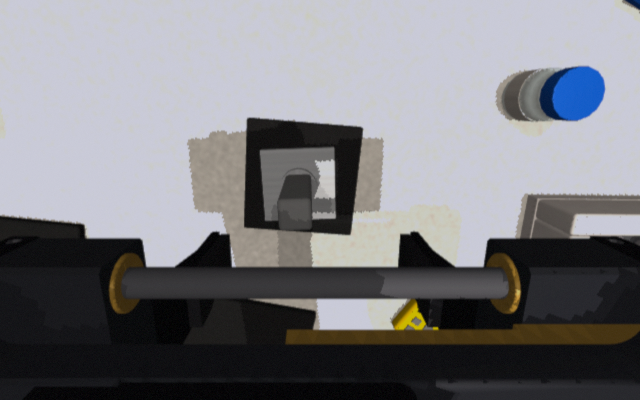

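```bash
python3 -m pendant '{"xyz":[[-0.003,0.006,-0.01],[-0.002,0.004,-0.02],[0,0,-0.03],[0,0,-0.03],[0,0,-0.012],[0,0,0]],"turn":[0.013,0.013,0,0,0,0]}' 1 
python3 - <<'E'
from h import *
im,T=look('wrist','w4'); print(T.round(4),np.degrees(np.arctan2(T[1,1],T[0,1])))
look('scene','s4',(220,100,420,340),2.5)
E
```

```text
time_s: 4.97
tool_pos: [0.5489, 0.1715, 0.0688]
tool_rot: [111.4, 88.8, -46.6]
force: [0.3, -0.0, -0.2]
grip_width: 0.0867
[[ 0.0144  0.3739 -0.9274  0.5489]
 [-0.0153 -0.9273 -0.3741  0.1715]
 [-0.9998  0.0195 -0.0077  0.0688]
 [ 0.      0.      0.      1.    ]] -68.0395554697884
```

View pics/w4.png

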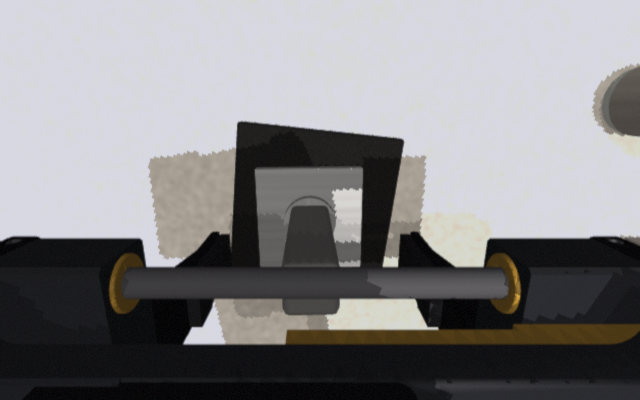

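View pics/s4.png

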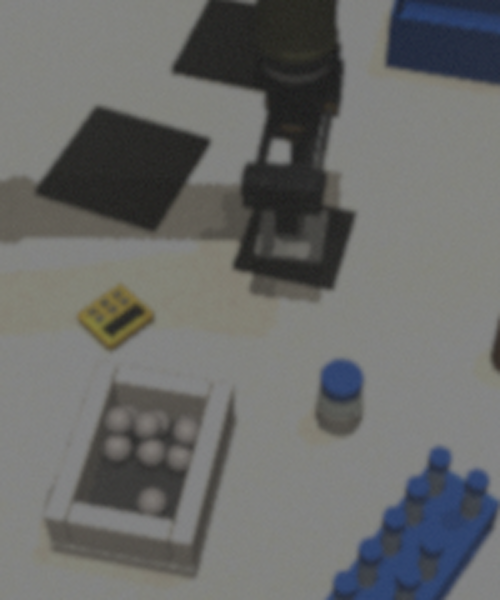

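The handle at (310,260) sits centred between the fingers and square to them. I close on it and lift a little.

```bash
python3 -m pendant '{"xyz":[[0,0,0],[0,0,0],[0,0,0],[0,0,0]],"turn":[0,0,0,0]}' 0 45
python3 -m pendant '{"xyz":[[0,0,0],[0,0,0.01],[0,0,0.02],[0,0,0.02],[0,0,0]],"turn":[0,0,0,0,0]}'
python3 - <<'E'
from h import *
im,T=look('wrist','w5'); print(T.round(4),readout.get_obs()['force'])
E
```

```text
time_s: 5.58
tool_pos: [0.5519, 0.1724, 0.073]
tool_rot: [125.3, 88.5, -32.8]
force: [-0.3, -0.2, 0.3]
grip_width: 0.0552
time_s: 6.2
tool_pos: [0.5517, 0.1728, 0.1267]
tool_rot: [126.7, 88.5, -31.3]
force: [0.7, 1.1, -3.0]
grip_width: 0.0224
[[ 0.022   0.3736 -0.9273  0.5517]
 [-0.0134 -0.9273 -0.374   0.1728]
 [-0.9997  0.0206 -0.0154  0.1267]
 [ 0.      0.      0.      1.    ]] [-0.46680175 -0.044448   -2.8582405 ]
```

View pics/w5.png

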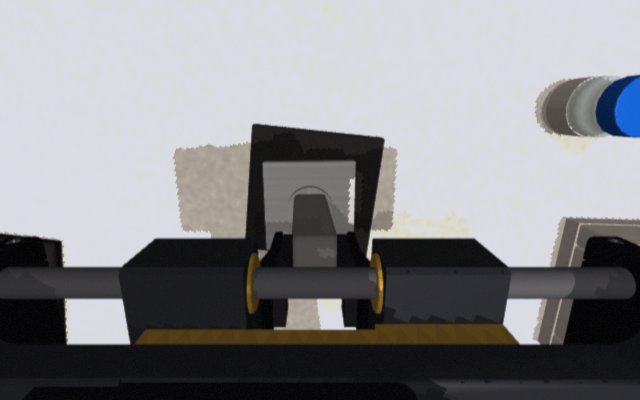

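The grip closed later than I expected, while the arm was already lifting. I check how high on the handle the fingers are.

```bash
python3 - <<'E'
from h import *
look('scene','s6',(270,110,390,230),5)
for n in ['scene']:
  for nm in ['tamper','tamper_grip']: print(nm,find(n,nm)[:3])
im,T=look('wrist','w6')
for nm in ['tamper','tamper_grip']: print(nm,find('wrist',nm,T=T)[:3])
np.save('T6.npy',T); cv2.imwrite('pics/w6c.png',cv2.resize(im[100:300,220:420],None,fx=3,fy=3,interpolation=cv2.INTER_CUBIC))
o=readout.get_obs();print(o['tool_pos'],o['grip_width'],o['force'])
E
```

```text
tamper [(0.65, array([0.5458, 0.1704, 0.0312])), (0.41, array([ 0.5507,  0.1664, -0.001 ]))]
tamper_grip [(0.83, array([0.551 , 0.1703, 0.1102]))]
tamper [(0.87, array([0.5455, 0.1745, 0.0287]))]
tamper_grip [(0.96, array([0.5451, 0.1651, 0.1074]))]
[0.54992041 0.17211614 0.12362795] 0.022397907994031754 [-0.08919174  0.667337   -2.6601089 ]
```

View pics/s6.png

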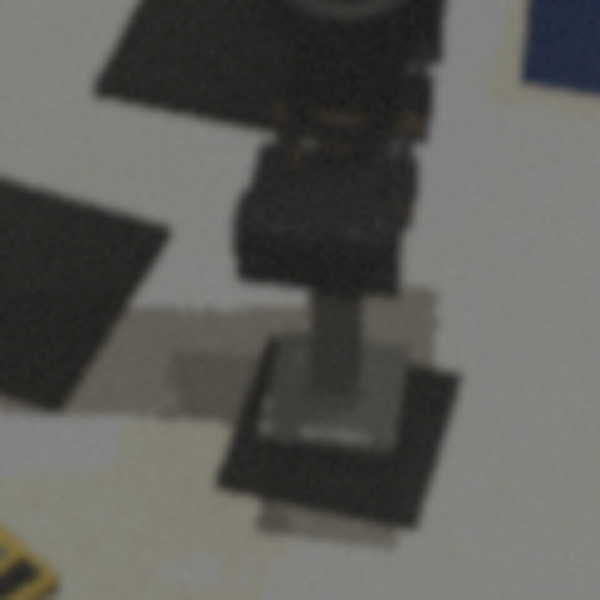

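View pics/w6c.png

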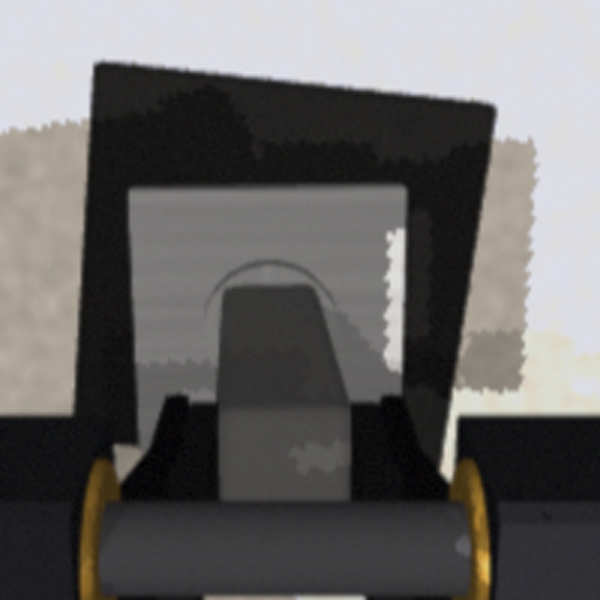

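The grip point is only about 5–8 mm below the handle top (underside at z≈0.029, TCP 0.124). I will set it back on the pad and regrip at the proper height.

```bash
python3 -m pendant '{"xyz":[[0,0,-0.006],[0,0,-0.006],[0,0,-0.004],[0,0,0]],"turn":[0,0,0,0]}'
python3 - <<'E'
from h import *
im,T=look('wrist','w7')
for nm in ['tamper','tamper_grip']: print(nm,find('wrist',nm,T=T)[:3])
print(T.round(4),readout.get_obs()['force'])
E
```

```text
time_s: 7.05
tool_pos: [0.5493, 0.1723, 0.1057]
tool_rot: [114.6, 88.8, -43.4]
force: [-0.0, 0.8, -0.0]
grip_width: 0.0225
tamper [(0.55, array([0.5444, 0.1717, 0.0108]))]
tamper_grip [(0.61, array([0.5427, 0.1651, 0.0871]))]
[[ 0.0149  0.3742 -0.9272  0.5493]
 [-0.0141 -0.9272 -0.3744  0.1723]
 [-0.9998  0.0187 -0.0086  0.1057]
 [ 0.      0.      0.      1.    ]] [-0.64083094 -0.19699274 -1.16151428]
```

```bash
python3 -m pendant '{"xyz":[[0,0,0],[0,0,0],[0,0,0],[0,0,-0.012],[0,0,-0.015],[0,0,-0.012],[0,0,0]],"turn":[0,0,0,0,0,0,0]}' 0.5
python3 - <<'E'
from h import *
im,T=look('wrist','w8')
print(T.round(4),readout.get_obs()['force'])
E
```

```text
time_s: 8.07
tool_pos: [0.5499, 0.1716, 0.0642]
tool_rot: [116.6, 88.8, -41.5]
force: [0.1, 0.8, -0.3]
grip_width: 0.0434
[[ 0.0163  0.3734 -0.9275  0.5499]
 [-0.0144 -0.9275 -0.3736  0.1716]
 [-0.9998  0.0195 -0.0098  0.0642]
 [ 0.      0.      0.      1.    ]] [-0.3343726  -0.29827086  1.29771533]
```

View pics/w8.png

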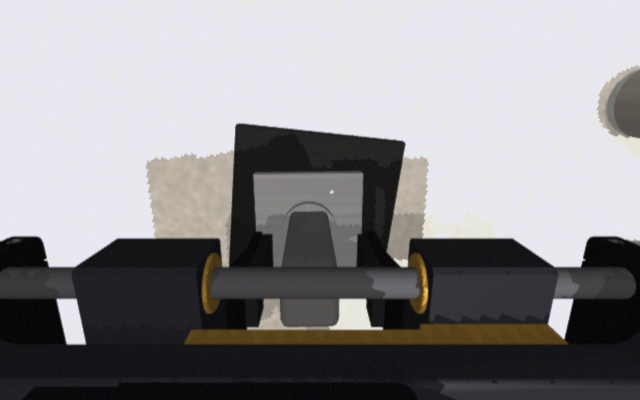

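```bash
python3 -m pendant '{"xyz":[[0,0,0.002],[0,0,0],[0,0,0],[0,0,0],[0,0,0],[0,0,0]],"turn":[0,0,0,0,0,0]}' 0 50
python3 -c "
from h import *
o=readout.get_obs();print(o['tool_pos'],o['grip_width'],o['force']);print(toolT().round(4))"
```

```text
time_s: 8.88
tool_pos: [0.551, 0.173, 0.0682]
tool_rot: [125.1, 88.7, -33.0]
force: [0.6, 2.3, 0.3]
grip_width: 0.0233
[0.55096241 0.17304563 0.0681864 ] 0.02329128977168928 [0.62462732 2.31621997 0.2656659 ]
[[ 0.0192  0.3735 -0.9274  0.551 ]
 [-0.0125 -0.9274 -0.3738  0.173 ]
 [-0.9997  0.0188 -0.0132  0.0682]
 [ 0.      0.      0.      1.    ]]
```

```bash
python3 -m pendant '{"xyz":[[0,0,0.02],[0,0,0.04],[0,0,0.04],[0.003,-0.04,0.0],[0.004,-0.05,0],[0.004,-0.05,0],[0.005,-0.05,0],[0.005,-0.05,0],[0.005,-0.05,0],[0,0,0]],"turn":[0,0,0,-0.01,-0.01,-0.01,-0.01,-0.005,0,0]}'
python3 - <<'E'
from h import *
im,T=look('wrist','w9')
for nm in ['tamper','tamper_grip','bath']: print(nm,find('wrist',nm,T=T)[:3])
print(T.round(4),readout.get_obs()['force']);np.save('T9.npy',T)
look('scene','s9',(210,150,370,350),3)
E
```

```text
time_s: 10.12
tool_pos: [0.575, -0.1266, 0.1822]
tool_rot: [124.8, 88.2, -35.6]
force: [-0.2, 0.4, -2.5]
grip_width: 0.0236
tamper [(0.63, array([ 0.5717, -0.1284,  0.1253])), (0.39, array([ 0.6121, -0.1749,  0.0248]))]
tamper_grip [(0.91, array([ 0.5658, -0.1307,  0.2043]))]
bath [(0.57, array([ 5.835e-01, -1.522e-01,  3.000e-04]))]
[[ 0.0251  0.3346 -0.942   0.575 ]
 [-0.0179 -0.942  -0.335  -0.1266]
 [-0.9995  0.0253 -0.0176  0.1822]
 [ 0.      0.      0.      1.    ]] [ 0.70562482  0.24203183 -2.76609834]
```

View pics/w9.png

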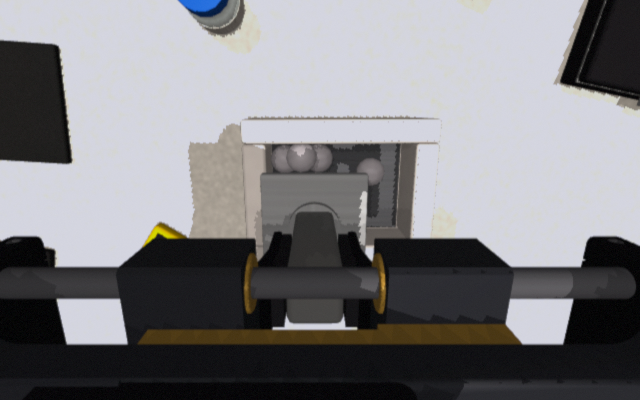

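View pics/s9.png

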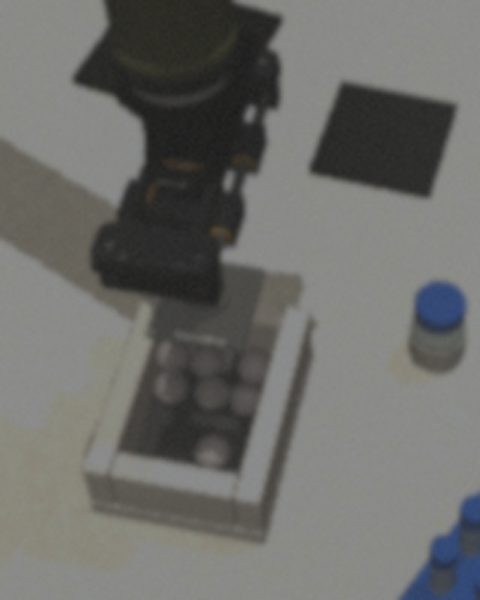

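The plate is at (262–367,174) in the wrist view, over the heap end of the bath. The far rim's inner edge runs along row ~143, from x≈270 to ≈400.

```bash
python3 - <<'E'
import cv2
im=cv2.imread('pics/w9.png'); cv2.imwrite('pics/w9c.png',cv2.resize(im[105:255,225:455],None,fx=3.4,fy=3.4,interpolation=cv2.INTER_CUBIC))
E
```

```text
(no output)
```

View pics/w9c.png

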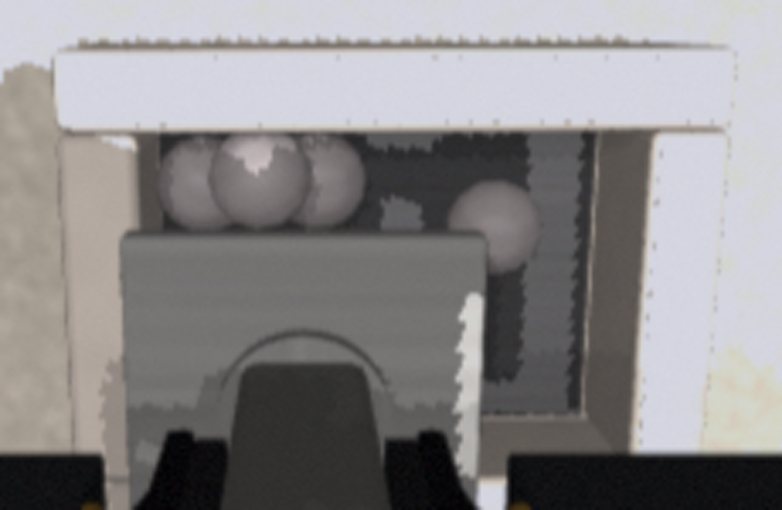

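```bash
python3 - <<'E'
from h import *
T=np.load('T9.npy'); s=lambda q:np.array(q)/3.4+[225,105]
B=np.array([0.5835,-0.152]); yaw=np.radians(19.5)
ex=np.array([np.cos(yaw),np.sin(yaw)]); ey=np.array([-ex[1],ex[0]])
def inb(P): return np.c_[(P[:,:2]-B)@ex,(P[:,:2]-B)@ey].round(4)
print('plate far corners top', inb(onplane('wrist',s([(122,233),(487,235)]),.130,T)), onplane('wrist',s([(122,233),(487,235)]),.130,T))
print('inner rim far corners',inb(onplane('wrist',s([(138,132),(653,132)]),.065,T)))
print('outer rim far',inb(onplane('wrist',s([(55,50),(730,50)]),.065,T)))
g=T[:3,3]-0.0187*T[:3,0]; print('grip in bath',inb(g[None]), 'plate centre if along tool', inb((T[:3,3]+.06*T[:3,0])[None]))
E
```

```text
plate far corners top [[ 0.032   0.0592]
 [ 0.0313 -0.0105]] [[ 0.59387589 -0.08556956  0.13      ]
 [ 0.61652177 -0.15148271  0.13      ]]
inner rim far corners [[ 0.0451  0.063 ]
 [ 0.0449 -0.0625]]
outer rim far [[ 0.0644  0.0819]
 [ 0.0644 -0.0797]]
grip in bath [[0.0001 0.0273]] plate centre if along tool [[0.0015 0.0253]]
```

```bash
python3 -m pendant '{"xyz":[[0.003,-0.003,0],[0.002,-0.002,-0.015],[0,0,-0.02],[0,0,-0.01],[0,0,0]],"turn":[0,0,0,0,0]}'
python3 - <<'E'
from h import *
im,T=look('wrist','w10'); print(T.round(4),readout.get_obs()['force'])
cv2.imwrite('pics/w10c.png',cv2.resize(im[105:255,225:455],None,fx=3.4,fy=3.4,interpolation=cv2.INTER_CUBIC)); np.save('T10.npy',T)
E
```

```text
time_s: 11.0
tool_pos: [0.5808, -0.1195, 0.1337]
tool_rot: [130.8, 88.4, -28.7]
force: [-0.4, -0.3, -2.6]
grip_width: 0.0235
[[ 0.0246  0.3511 -0.936   0.5808]
 [-0.0134 -0.9361 -0.3514 -0.1195]
 [-0.9996  0.0212 -0.0183  0.1337]
 [ 0.      0.      0.      1.    ]] [-0.34398558  0.49029364 -2.13229575]
```

View pics/w10c.png

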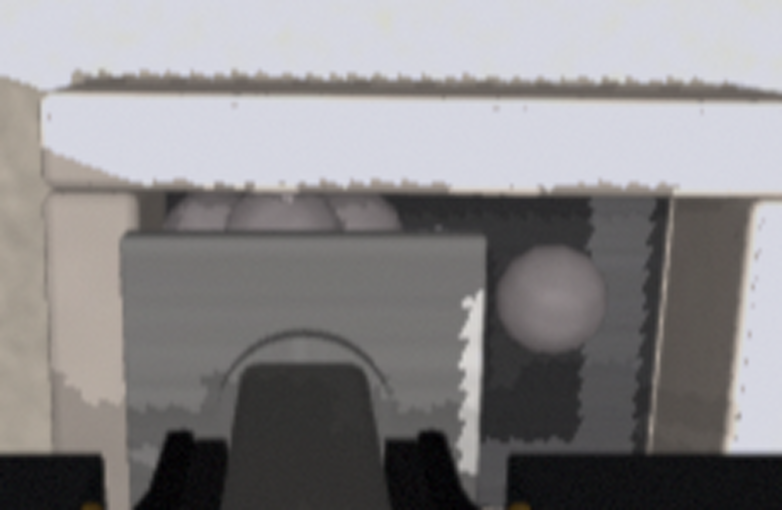

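```bash
cat >> h.py <<'E'
B=np.array([0.5835,-0.152]); YAW=np.radians(19.5)
EX=np.array([np.cos(YAW),np.sin(YAW)]); EY=np.array([-EX[1],EX[0]])
_T9=np.array([[0.0251,0.3346,-0.942,0.575],[-0.0179,-0.942,-0.335,-0.1266],[-0.9995,0.0253,-0.0176,0.1822],[0,0,0,1]])
_c=np.r_[B-0.0033*EX+0.0243*EY,0.122]
OFF=np.linalg.solve(_T9[:3,:3],_c-_T9[:3,3])
def st():
    o=readout.get_obs(); T=toolT(); c=T[:3,:3]@OFF+T[:3,3]; d=c[:2]-B
    print('t',o['time_s'],'plate bath xy mm',(1e3*d@EX).round(1),(1e3*d@EY).round(1),'under-floor mm',(1e3*(c[2]-.015)).round(1),'F',o['force'].round(1),'tau',o['wrist_torque'].round(2),'yaw err deg',(np.degrees(np.arctan2(T[1,1],T[0,1]))+90-19.5).round(1),'tilt deg',np.degrees(-T[:2,0]).round(1),'w',o['grip_width'].round(4))
def w2(dx,dy): print((dx*EX+dy*EY).round(4))
E
python3 -c "
from h import *
print(OFF)
st(); w2(.002,-.012)"
```

```text
[0.0601692  0.00095492 0.00483226]Traceback (most recent call last):
  File "<string>", line 4, in <module>
    st(); w2(.002,-.012)
    ~~^^
  File "h.py", line 30, in st
    print('t',o['time_s'],'plate bath xy mm',(1e3*d@EX).round(1),(1e3*d@EY).round(1),'under-floor mm',(1e3*(c[2]-.015)).round(1),'F',o['force'].round(1),'tau',o['wrist_torque'].round(2),'yaw err deg',(np.degrees(np.arctan2(T[1,1],T[0,1]))+90-19.5).round(1),'tilt deg',np.degrees(-T[:2,0]).round(1),'w',o['grip_width'].round(4))
                                                                                                                                                                                                                                                                                                              ^^^^^^^^^^^^^^^^^^^^^
AttributeError: 'float' object has no attribute 'round'
```

```bash
sed -i "s/o\['grip_width'\].round(4)/o['grip_width']/" h.py
python3 -c "
from h import *
st(); w2(.002,-.012)"
```

```text
t 11.05 plate bath xy mm 4.9 29.1 under-floor mm 59.1 F [-0.3  0.5 -2.1] tau [0.02 0.09 0.04] yaw err deg 1.1 tilt deg [-1.5  0.8] w 0.023440859262839328
[ 0.0059 -0.0106]
```

```bash
python3 -m pendant '{"xyz":[[0,-0.007,0],[0,-0.006,0],[0,0,0]],"turn":[-0.01,-0.009,0]}'; python3 -c "
from h import *
st()"
```

```text
time_s: 11.42
tool_pos: [0.5822, -0.1343, 0.1359]
tool_rot: [131.5, 88.2, -29.1]
force: [0.6, 0.2, -3.2]
grip_width: 0.0235
t 11.425 plate bath xy mm 1.1 14.8 under-floor mm 60.7 F [ 0.6  0.2 -3.2] tau [ 0.01 -0.   -0.  ] yaw err deg -0.2 tilt deg [-1.6  0.9] w 0.02348705884705905
```

```bash
python3 -m pendant '{"xyz":[[0,0.001,-0.006],[0,0,-0.004],[0,0,0]],"turn":[0,0,0]}'; python3 -c "
from h import *
st()"
```

```text
time_s: 11.8
tool_pos: [0.5822, -0.1329, 0.1254]
tool_rot: [132.1, 88.2, -28.6]
force: [-1.0, 0.1, -2.7]
grip_width: 0.0234
t 11.8 plate bath xy mm 1.6 16.0 under-floor mm 50.2 F [-1.   0.1 -2.7] tau [ 0.04  0.07 -0.01] yaw err deg -0.1 tilt deg [-1.6  0.9] w 0.02339839984237975
```

```bash
python3 -m pendant '{"xyz":[[0,0,-0.003],[0,0,-0.003]],"turn":[0,0]}'; python3 -c "
from h import *
st()"; python3 -m pendant '{"xyz":[[0,0,-0.003],[0,0,-0.003]],"turn":[0,0]}'; python3 -c "
from h import *
st()"
```

```text
time_s: 12.05
tool_pos: [0.5824, -0.1327, 0.1192]
tool_rot: [132.4, 88.2, -28.3]
force: [-0.7, 0.3, -0.2]
grip_width: 0.0236
t 12.05 plate bath xy mm 1.9 16.2 under-floor mm 44.0 F [-0.7  0.3 -0.2] tau [0.06 0.16 0.  ] yaw err deg -0.1 tilt deg [-1.6  0.9] w 0.02362852402780193
time_s: 12.3
tool_pos: [0.585, -0.1327, 0.1184]
tool_rot: [133.8, 87.8, -26.8]
force: [-4.0, 1.7, 14.8]
grip_width: 0.0238
t 12.3 plate bath xy mm 4.6 15.1 under-floor mm 43.2 F [-4.   1.7 14.8] tau [ 0.51  1.27 -0.  ] yaw err deg -0.1 tilt deg [-1.9  1. ] w 0.023756148850806742
```

Contact with the heap top is at 43–44 mm, as expected. A 3 mm row gives about 17 N, so roughly 6 N/mm. I now slide towards −y with a light load.

```bash
python3 -m pendant '{"xyz":[[0.001,-0.005,-0.001],[0.001,-0.006,-0.0015],[0.001,-0.006,-0.0015]],"turn":[0,0,0]}'; python3 -c "
from h import *
st()"
```

```text
time_s: 12.68
tool_pos: [0.5918, -0.1445, 0.1211]
tool_rot: [143.4, 87.5, -17.1]
force: [-3.7, 4.2, 14.5]
grip_width: 0.024
t 12.675 plate bath xy mm 7.5 1.8 under-floor mm 45.9 F [-3.7  4.2 14.5] tau [1.53 1.19 0.04] yaw err deg 0.0 tilt deg [-2.3  0.7] w 0.024002343476066765
```

```bash
python3 -m pendant '{"xyz":[[-0.004,-0.007,-0.0005],[-0.003,-0.007,-0.0005],[-0.001,-0.006,-0.001]],"turn":[0,0,0]}'; python3 -c "
from h import *
st()
im,T=look('wrist','w11'); look('scene','s11',(210,150,370,350),3)"
```

```text
time_s: 13.05
tool_pos: [0.5863, -0.1642, 0.1231]
tool_rot: [144.9, 87.2, -15.5]
force: [-1.6, 1.2, 7.0]
grip_width: 0.0235
t 13.05 plate bath xy mm -3.9 -15.1 under-floor mm 47.8 F [-1.6  1.2  7. ] tau [0.37 0.74 0.02] yaw err deg 0.1 tilt deg [-2.7  0.7] w 0.023543804219752964
```

View pics/w11.png

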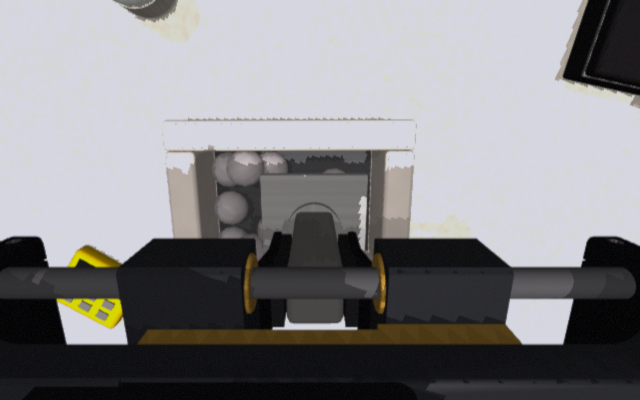

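View pics/s11.png

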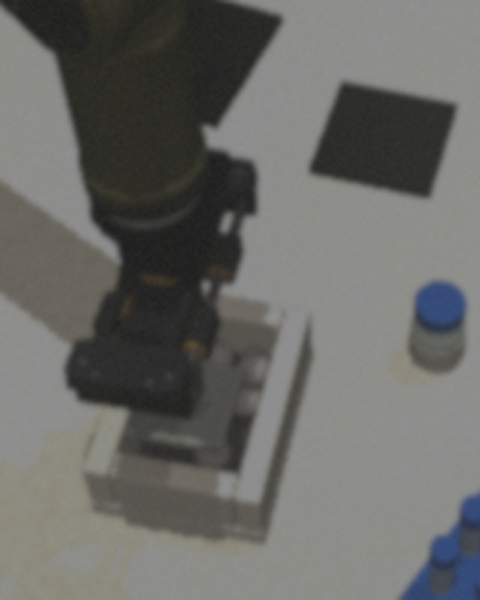

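```bash
python3 -m pendant '{"xyz":[[0,0.001,0.012],[0,0.002,0.025],[-0.02,0.004,0.035],[-0.03,0.006,0.02],[-0.02,0,0]],"turn":[0,0,0,0,0]}'; python3 -c "
from h import *
st()
im,T=look('wrist','w12'); look('top','t12',(370,150,470,240),5);st()"
```

```text
time_s: 13.78
tool_pos: [0.5131, -0.1538, 0.2142]
tool_rot: [143.7, 87.5, -16.8]
force: [0.9, -0.3, -3.1]
grip_width: 0.0239
t 13.775 plate bath xy mm -69.7 19.3 under-floor mm 139.0 F [ 0.9 -0.3 -3.1] tau [-0.03  0.01  0.01] yaw err deg -0.0 tilt deg [-2.4  0.7] w 0.023929360504737235
t 13.875 plate bath xy mm -71.8 19.1 under-floor mm 137.6 F [-0.7  0.1 -3.6] tau [-0.01 -0.01 -0.06] yaw err deg -0.1 tilt deg [-2.2  0.7] w 0.023741935729970576
```

View pics/w12.png

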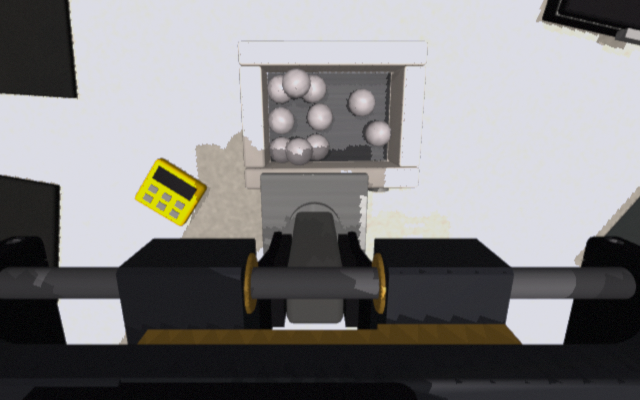

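View pics/t12.png

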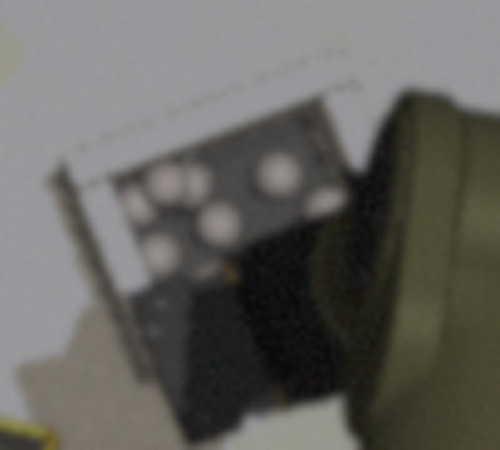

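The middle upper pebble has dropped off to the −y end (378,133). Upper pebbles remain at (296,83) on the +x side and (298,150) on the −x side, so I make a second pass with the plate resting on both.

```bash
python3 -m pendant '{"xyz":[[0.02,0.007,0],[0.024,0.009,-0.01],[0.024,0.008,-0.03],[0,0,-0.03],[0,0,0],[0,0,0]],"turn":[0,0,0,0,0,0]}'; python3 -c "
from h import *
st()"
```

```text
time_s: 14.62
tool_pos: [0.5839, -0.1317, 0.1396]
tool_rot: [142.8, 87.6, -18.0]
force: [-0.2, -0.1, -1.7]
grip_width: 0.0236
t 14.625 plate bath xy mm 4.4 16.5 under-floor mm 64.3 F [-0.2 -0.1 -1.7] tau [ 0.07  0.11 -0.01] yaw err deg -0.3 tilt deg [-2.3  0.7] w 0.02363931444120032
```

```bash
python3 -m pendant '{"xyz":[[-0.005,0,-0.008],[-0.001,0,-0.006],[0,0,-0.002],[0,0,0]],"turn":[0,0,0,0]}'; python3 -c "
from h import *
st()"
```

```text
time_s: 15.12
tool_pos: [0.5786, -0.1329, 0.1255]
tool_rot: [141.6, 87.3, -19.3]
force: [0.8, 1.7, -3.6]
grip_width: 0.0235
t 15.125 plate bath xy mm -0.9 16.9 under-floor mm 50.2 F [ 0.8  1.7 -3.6] tau [ 0.02  0.06 -0.01] yaw err deg -0.4 tilt deg [-2.5  0.9] w 0.02351404321046588
```

```bash
python3 -m pendant '{"xyz":[[0,0,-0.003],[0,0,-0.002]],"turn":[0,0]}'; python3 -c "
from h import *
st()"; python3 -m pendant '{"xyz":[[-0.0005,0,-0.002],[-0.0005,0,-0.0015]],"turn":[0,0]}'; python3 -c "
from h import *
st()"
```

```text
time_s: 15.38
tool_pos: [0.579, -0.133, 0.1208]
tool_rot: [141.5, 87.3, -19.3]
force: [-0.2, -0.7, -3.3]
grip_width: 0.0235
t 15.375 plate bath xy mm -0.5 16.6 under-floor mm 45.5 F [-0.2 -0.7 -3.3] tau [ 0.    0.04 -0.01] yaw err deg -0.4 tilt deg [-2.6  0.9] w 0.023513402255446996
time_s: 15.62
tool_pos: [0.5789, -0.1331, 0.1183]
tool_rot: [141.7, 87.2, -19.2]
force: [-1.7, 1.0, 6.8]
grip_width: 0.0233
t 15.625 plate bath xy mm -0.5 16.6 under-floor mm 43.0 F [-1.7  1.   6.8] tau [0.15 0.46 0.01] yaw err deg -0.4 tilt deg [-2.7  0.9] w 0.023318119901979215
```

```bash
python3 -m pendant '{"xyz":[[0,-0.006,-0.001],[0,-0.006,-0.001],[0,-0.006,-0.001]],"turn":[0,0,0]}'; python3 -c "
from h import *
st()"
```

```text
time_s: 16.0
tool_pos: [0.5823, -0.1438, 0.1212]
tool_rot: [151.3, 86.9, -9.4]
force: [-2.5, 4.2, 8.7]
grip_width: 0.0237
t 16.0 plate bath xy mm -0.4 5.6 under-floor mm 45.9 F [-2.5  4.2  8.7] tau [ 1.28  1.01 -0.06] yaw err deg -0.2 tilt deg [-3.   0.5] w 0.023663015593594322
```

```bash
python3 -m pendant '{"xyz":[[0,-0.007,-0.001],[0,-0.007,-0.001],[0,-0.007,-0.001]],"turn":[0,0,0]}'; python3 -c "
from h import *
st()"
```

```text
time_s: 16.38
tool_pos: [0.5867, -0.1602, 0.1255]
tool_rot: [155.4, 86.5, -5.2]
force: [-1.0, 1.4, 6.3]
grip_width: 0.0235
t 16.375 plate bath xy mm -1.2 -11.3 under-floor mm 50.2 F [-1.   1.4  6.3] tau [ 0.54  0.47 -0.03] yaw err deg -0.1 tilt deg [-3.5  0.3] w 0.023457550107757665
```

```bash
python3 -m pendant '{"xyz":[[0,-0.006,-0.001],[0,-0.006,-0.001]],"turn":[0,0]}'; python3 -c "
from h import *
st();im,T=look('wrist','w13')"
```

```text
time_s: 16.62
tool_pos: [0.5892, -0.1717, 0.127]
tool_rot: [155.3, 86.2, -5.2]
force: [-0.6, 0.1, 4.0]
grip_width: 0.0236
t 16.625 plate bath xy mm -2.4 -23.1 under-floor mm 51.7 F [-0.6  0.1  4. ] tau [ 0.17  0.31 -0.02] yaw err deg -0.0 tilt deg [-3.8  0.3] w 0.023626502846607014
```

View pics/w13.png

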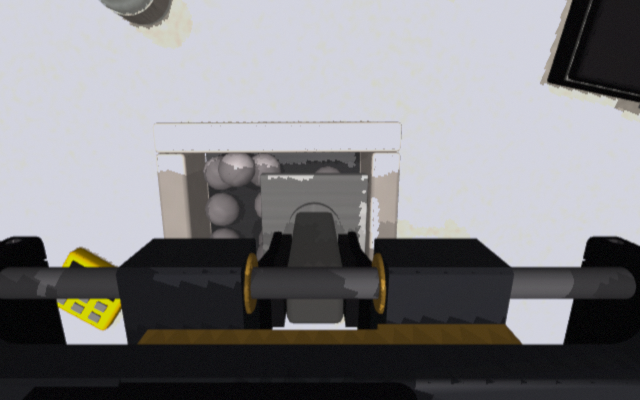

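```bash
python3 -m pendant '{"xyz":[[0,0.001,0.015],[0,0.002,0.03],[-0.025,0.004,0.03],[-0.03,0.01,0.01],[-0.015,0,0]],"turn":[0,0,0,0,0]}'; python3 -c "
from h import *
st()
im,T=look('wrist','w14'); cv2.imwrite('pics/w14c.png',cv2.resize(im[20:200,220:440],None,fx=3.4,fy=3.4,interpolation=cv2.INTER_CUBIC))"
```

```text
time_s: 17.3
tool_pos: [0.5151, -0.1543, 0.2119]
tool_rot: [156.9, 86.6, -3.5]
force: [0.7, -0.9, -3.5]
grip_width: 0.0236
t 17.3 plate bath xy mm -66.8 18.3 under-floor mm 136.6 F [ 0.7 -0.9 -3.5] tau [-0.02  0.1  -0.04] yaw err deg 0.0 tilt deg [-3.4  0.2] w 0.023578216505730026
```

View pics/w14c.png

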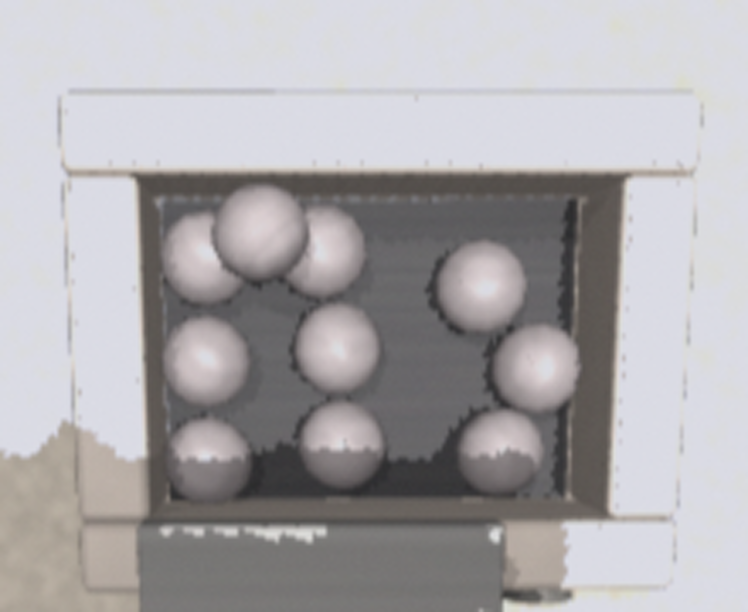

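Only the +x upper pebble (crop (260,232)) is still up; the other nine are on the floor. Now the third pass on the +x side.

```bash
python3 -m pendant '{"xyz":[[0.02,0.007,0],[0.023,0.008,-0.01],[0.021,0.008,-0.03],[0,0,-0.03],[0,0,-0.005],[0,0,0]],"turn":[0,0,0,0,0,0]}'; python3 -c "
from h import *
st()"
```

```text
time_s: 18.1
tool_pos: [0.5785, -0.1315, 0.135]
tool_rot: [154.8, 86.7, -5.8]
force: [0.1, -0.1, -2.6]
grip_width: 0.0237
t 18.1 plate bath xy mm 0.4 18.6 under-floor mm 59.7 F [ 0.1 -0.1 -2.6] tau [0.06 0.13 0.05] yaw err deg -0.1 tilt deg [-3.2  0.3] w 0.023653227890322273
```

```bash
python3 -m pendant '{"xyz":[[0.003,0.001,-0.006],[0.002,0,-0.005],[0,0,-0.002],[0,0,-0.002]],"turn":[0,0,0,0]}'; python3 -c "
from h import *
st()"; python3 -m pendant '{"xyz":[[0,0,-0.002],[0,0,-0.0015]],"turn":[0,0]}'; python3 -c "
from h import *
st()"
```

```text
time_s: 18.6
tool_pos: [0.5855, -0.1315, 0.1224]
tool_rot: [153.2, 86.5, -7.5]
force: [-0.2, -0.2, -2.4]
grip_width: 0.0238
t 18.6 plate bath xy mm 7.2 16.0 under-floor mm 47.1 F [-0.2 -0.2 -2.4] tau [0.   0.1  0.02] yaw err deg -0.2 tilt deg [-3.5  0.5] w 0.023832002074259503
time_s: 18.85
tool_pos: [0.5855, -0.1317, 0.1189]
tool_rot: [153.0, 86.4, -7.7]
force: [0.6, 0.2, -3.0]
grip_width: 0.0234
t 18.85 plate bath xy mm 7.2 15.8 under-floor mm 43.6 F [ 0.6  0.2 -3. ] tau [ 0.01  0.13 -0.03] yaw err deg -0.2 tilt deg [-3.5  0.5] w 0.02344801331593201
```

```bash
python3 -m pendant '{"xyz":[[-0.0005,0,-0.0015],[-0.0005,0,-0.0015]],"turn":[0,0]}'; python3 -c "
from h import *
st()"
```

```text
time_s: 19.1
tool_pos: [0.5859, -0.1313, 0.1176]
tool_rot: [153.2, 86.3, -7.4]
force: [-1.9, 1.5, 4.5]
grip_width: 0.0234
t 19.1 plate bath xy mm 7.8 16.0 under-floor mm 42.3 F [-1.9  1.5  4.5] tau [0.56 0.2  0.06] yaw err deg -0.2 tilt deg [-3.7  0.5] w 0.023364017521855962
```

```bash
python3 -m pendant '{"xyz":[[-0.001,-0.006,-0.0012],[-0.001,-0.007,-0.0012],[0,-0.007,-0.0012]],"turn":[0,0,0]}'; python3 -c "
from h import *
st()"
```

```text
time_s: 19.48
tool_pos: [0.5871, -0.1455, 0.119]
tool_rot: [158.5, 85.9, -1.9]
force: [-2.6, 3.6, 10.6]
grip_width: 0.0234
t 19.475 plate bath xy mm 4.7 2.4 under-floor mm 43.7 F [-2.6  3.6 10.6] tau [1.61 0.55 0.26] yaw err deg 0.0 tilt deg [-4.1  0.1] w 0.023431298330567642
```

```bash
python3 -m pendant '{"xyz":[[0.0005,-0.007,-0.0008],[0.001,-0.007,-0.0008],[0.001,-0.007,-0.0008]],"turn":[0,0,0]}'; python3 -c "
from h import *
st()"
```

```text
time_s: 19.85
tool_pos: [0.5927, -0.1636, 0.1226]
tool_rot: [160.4, 85.6, 0.2]
force: [-2.8, 0.6, 6.3]
grip_width: 0.0234
t 19.85 plate bath xy mm 4.4 -16.5 under-floor mm 47.3 F [-2.8  0.6  6.3] tau [0.63 0.34 0.09] yaw err deg 0.2 tilt deg [-4.4 -0. ] w 0.02338795171553748
```

```bash
python3 -m pendant '{"xyz":[[0.001,-0.006,-0.001],[0,-0.003,-0.001]],"turn":[0,0]}'; python3 -c "
from h import *
st();im,T=look('wrist','w15')"
```

```text
time_s: 20.1
tool_pos: [0.5938, -0.1743, 0.1208]
tool_rot: [159.4, 85.5, -0.9]
force: [-0.5, -1.1, -3.6]
grip_width: 0.0239
t 20.1 plate bath xy mm 1.8 -27.1 under-floor mm 45.5 F [-0.5 -1.1 -3.6] tau [0.   0.21 0.  ] yaw err deg 0.2 tilt deg [-4.5  0.1] w 0.023875697314691927
```

View pics/w15.png

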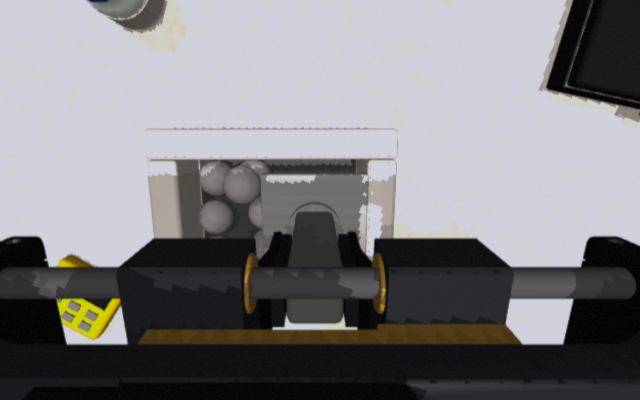

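```bash
python3 -m pendant '{"xyz":[[0,0.003,0.012],[0,0.004,0.03],[-0.025,0.006,0.03],[-0.03,0.01,0.015],[-0.018,0,0]],"turn":[0,0,0,0,0]}'; python3 -c "
from h import *
st()
im,T=look('wrist','w16'); cv2.imwrite('pics/w16c.png',cv2.resize(im[20:200,220:440],None,fx=3.4,fy=3.4,interpolation=cv2.INTER_CUBIC))"
```

```text
time_s: 20.78
tool_pos: [0.5182, -0.1478, 0.2096]
tool_rot: [161.6, 85.7, 1.5]
force: [0.2, -0.8, -3.1]
grip_width: 0.0237
t 20.775 plate bath xy mm -60.7 23.4 under-floor mm 134.3 F [ 0.2 -0.8 -3.1] tau [-0.04  0.19 -0.  ] yaw err deg 0.4 tilt deg [-4.3 -0.1] w 0.02371619461409894
```

View pics/w16c.png

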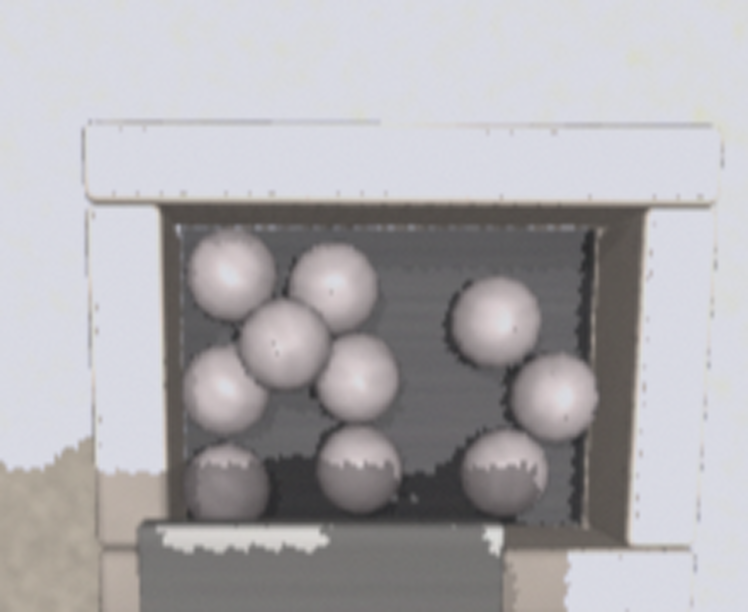

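The last upper pebble has moved into the hollow between four others (crop (285,343)). One more pass along the centre line.

```bash
python3 -m pendant '{"xyz":[[0.018,0.005,0],[0.022,0.005,-0.01],[0.02,0.005,-0.03],[0,0,-0.03],[0,0,-0.005],[0,0,0]],"turn":[0,0,0,0,0,0]}'; python3 -c "
from h import *
st()"
```

```text
time_s: 21.58
tool_pos: [0.5856, -0.1288, 0.1339]
tool_rot: [162.7, 85.5, 2.7]
force: [-0.6, 0.6, -2.3]
grip_width: 0.0235
t 21.575 plate bath xy mm 9.4 18.8 under-floor mm 58.6 F [-0.6  0.6 -2.3] tau [-0.03  0.15 -0.06] yaw err deg 0.4 tilt deg [-4.5 -0.2] w 0.02349754770015208
```

```bash
python3 -m pendant '{"xyz":[[-0.006,-0.003,-0.004],[-0.003,-0.001,-0.004],[0,0,-0.004],[0,0,-0.002]],"turn":[-0.005,0,0,0]}'; python3 -c "
from h import *
st()"; python3 -m pendant '{"xyz":[[0,0,-0.003],[0,0,-0.002]],"turn":[0,0]}'; python3 -c "
from h import *
st()"
```

```text
time_s: 22.08
tool_pos: [0.5777, -0.1341, 0.1225]
tool_rot: [160.8, 85.2, 0.4]
force: [0.1, -0.9, -3.0]
grip_width: 0.0235
t 22.075 plate bath xy mm 0.4 16.2 under-floor mm 47.2 F [ 0.1 -0.9 -3. ] tau [ 0.01  0.17 -0.05] yaw err deg 0.1 tilt deg [-4.8 -0. ] w 0.023483640885146914
time_s: 22.32
tool_pos: [0.5779, -0.1342, 0.1174]
tool_rot: [160.7, 85.2, 0.3]
force: [0.3, -1.3, -3.2]
grip_width: 0.0234
t 22.325 plate bath xy mm 0.6 16.1 under-floor mm 42.1 F [ 0.3 -1.3 -3.2] tau [-0.    0.16  0.02] yaw err deg 0.0 tilt deg [-4.8 -0. ] w 0.023354842441726528
```

```bash
python3 -m pendant '{"xyz":[[0,0,-0.002],[0,0,-0.0015]],"turn":[0,0]}'; python3 -c "
from h import *
st()"; python3 -m pendant '{"xyz":[[0,0,-0.0015],[0,0,-0.0015]],"turn":[0,0]}'; python3 -c "
from h import *
st()"
```

```text
time_s: 22.58
tool_pos: [0.5779, -0.134, 0.1136]
tool_rot: [160.8, 85.2, 0.4]
force: [1.2, -0.1, -3.4]
grip_width: 0.0236
t 22.575 plate bath xy mm 0.7 16.2 under-floor mm 38.3 F [ 1.2 -0.1 -3.4] tau [ 0.03  0.13 -0.07] yaw err deg 0.1 tilt deg [-4.8 -0. ] w 0.023599760256119328
time_s: 22.82
tool_pos: [0.5783, -0.134, 0.1108]
tool_rot: [160.7, 85.1, 0.3]
force: [-0.8, -0.4, -3.0]
grip_width: 0.0232
t 22.825 plate bath xy mm 1.1 16.1 under-floor mm 35.5 F [-0.8 -0.4 -3. ] tau [0.04 0.16 0.02] yaw err deg 0.1 tilt deg [-4.9 -0. ] w 0.023247250834239862
```

```bash
python3 -m pendant '{"xyz":[[0,0,-0.0015],[0,0,-0.0015]],"turn":[0,0]}'; python3 -c "
from h import *
st()"; python3 -m pendant '{"xyz":[[0,0,-0.0012],[0,0,-0.0012]],"turn":[0,0]}'; python3 -c "
from h import *
st()"
```

```text
time_s: 23.08
tool_pos: [0.5781, -0.134, 0.1074]
tool_rot: [160.8, 85.2, 0.4]
force: [-0.6, 0.3, -3.6]
grip_width: 0.0234
t 23.075 plate bath xy mm 0.9 16.2 under-floor mm 32.1 F [-0.6  0.3 -3.6] tau [-0.03  0.19 -0.02] yaw err deg 0.1 tilt deg [-4.8 -0. ] w 0.023423797634473414
time_s: 23.32
tool_pos: [0.5782, -0.134, 0.1048]
tool_rot: [160.8, 85.1, 0.4]
force: [1.0, -0.2, -2.4]
grip_width: 0.0233
t 23.325 plate bath xy mm 1.0 16.1 under-floor mm 29.5 F [ 1.  -0.2 -2.4] tau [0.08 0.18 0.01] yaw err deg 0.1 tilt deg [-4.8 -0. ] w 0.0232988071786098
```

```bash
python3 -m pendant '{"xyz":[[0,0,-0.0012],[0,0,-0.0012]],"turn":[0,0]}'; python3 -c "
from h import *
st()"; python3 -m pendant '{"xyz":[[0,0,-0.0012],[0,0,-0.0012]],"turn":[0,0]}'; python3 -c "
from h import *
st()"
```

```text
time_s: 23.58
tool_pos: [0.5783, -0.134, 0.1024]
tool_rot: [160.7, 85.1, 0.4]
force: [0.4, -0.8, -2.9]
grip_width: 0.0237
t 23.575 plate bath xy mm 1.1 16.0 under-floor mm 27.1 F [ 0.4 -0.8 -2.9] tau [-0.04  0.17 -0.04] yaw err deg 0.0 tilt deg [-4.9 -0. ] w 0.023681384343214335
time_s: 23.82
tool_pos: [0.5798, -0.1343, 0.1018]
tool_rot: [160.1, 85.0, -0.3]
force: [-1.2, 0.8, 6.3]
grip_width: 0.0234
t 23.825 plate bath xy mm 2.6 15.2 under-floor mm 26.5 F [-1.2  0.8  6.3] tau [0.08 0.54 0.03] yaw err deg 0.0 tilt deg [-5.  0.] w 0.023447275073231244
```

```bash
python3 -m pendant '{"xyz":[[-0.001,-0.006,-0.0005],[-0.001,-0.006,-0.0005],[0,0,-0.001]],"turn":[0,0,0]}'; python3 -c "
from h import *
st();im,T=look('wrist','w17')"
```

```text
time_s: 24.2
tool_pos: [0.5796, -0.1482, 0.1022]
tool_rot: [158.7, 84.7, -1.7]
force: [-0.8, -0.3, 8.2]
grip_width: 0.0237
t 24.2 plate bath xy mm -2.0 1.9 under-floor mm 26.9 F [-0.8 -0.3  8.2] tau [-0.12  0.38 -0.06] yaw err deg 0.0 tilt deg [-5.3  0.2] w 0.023683637369184593
```

View pics/w17.png

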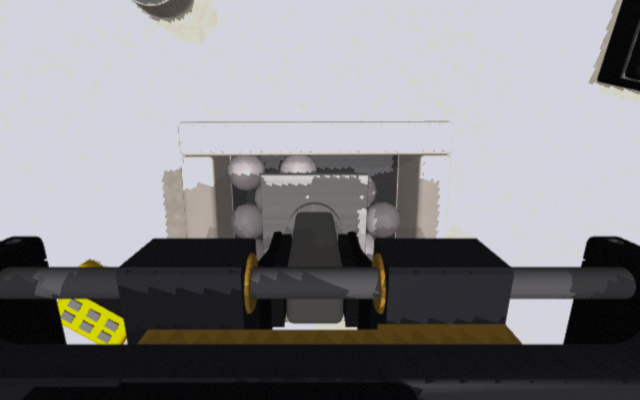

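The plate lies on the bed at 26.9 mm, which is a level bed. Now the steady press.

```bash
python3 -m pendant '{"xyz":[[-0.0003,0,-0.0012],[-0.0003,0,-0.0014]],"turn":[0,0]}'; python3 -c "
from h import *
st()"; python3 -m pendant '{"xyz":[[-0.0003,0,-0.0014],[-0.0003,0,-0.0014]],"turn":[0,0]}'; python3 -c "
from h import *
st()"
```

```text
time_s: 24.5
tool_pos: [0.5811, -0.1498, 0.1023]
tool_rot: [157.3, 84.4, -3.2]
force: [-2.0, 1.0, 10.3]
grip_width: 0.0236
t 24.5 plate bath xy mm -1.0 -0.4 under-floor mm 27.0 F [-2.   1.  10.3] tau [ 0.07  0.52 -0.01] yaw err deg -0.0 tilt deg [-5.6  0.3] w 0.023616163860302103
time_s: 24.75
tool_pos: [0.5825, -0.151, 0.1026]
tool_rot: [156.3, 84.2, -4.2]
force: [-0.6, 1.8, 10.4]
grip_width: 0.0233
t 24.75 plate bath xy mm 0.2 -2.2 under-floor mm 27.3 F [-0.6  1.8 10.4] tau [ 0.18  0.6  -0.03] yaw err deg -0.1 tilt deg [-5.8  0.4] w 0.023271473885473258
```

```bash
python3 -m pendant '{"xyz":[[-0.0008,0.0005,-0.0014],[-0.0008,0.0005,-0.0014],[-0.0008,0.0005,-0.0014],[-0.0008,0.0005,-0.0014],[-0.0008,0.0005,-0.0014]],"turn":[0,0,0,0,0]}'; python3 -c "
from h import *
st()"
```

```text
time_s: 25.38
tool_pos: [0.583, -0.1507, 0.1029]
tool_rot: [154.7, 83.5, -5.9]
force: [-1.7, 1.1, 9.9]
grip_width: 0.0236
t 25.375 plate bath xy mm 1.3 -2.4 under-floor mm 27.7 F [-1.7  1.1  9.9] tau [ 0.24  0.56 -0.  ] yaw err deg -0.2 tilt deg [-6.4  0.7] w 0.02364954348124667
```

```bash
python3 -m pendant '{"xyz":[[0,0.001,0.006],[0,0.001,0.02],[0,0,0.04],[-0.02,-0.004,0.03],[-0.03,-0.008,0.02],[-0.02,-0.005,0]],"turn":[0,0,0,0,0,0]}'; python3 -c "
from h import *
st()
im,T=look('wrist','w18'); np.save('T18.npy',T); cv2.imwrite('pics/w18c.png',cv2.resize(im[20:200,220:440],None,fx=3.4,fy=3.4,interpolation=cv2.INTER_CUBIC))
d=sorted(find('wrist','pebble0',T=T),key=lambda d:-d[0]);[print(a,(1e3*(p[:2]-B)@np.c_[EX,EY]).round(0),round(1e3*(p[2]-.015))) for a,p in d]
look('scene','s18',(210,200,370,350),4)"
```

```text
time_s: 26.12
tool_pos: [0.5088, -0.1651, 0.2217]
tool_rot: [156.0, 83.9, -4.5]
force: [0.4, -0.2, -2.9]
grip_width: 0.0239
t 26.125 plate bath xy mm -73.8 9.0 under-floor mm 146.5 F [ 0.4 -0.2 -2.9] tau [-0.02  0.2  -0.01] yaw err deg -0.1 tilt deg [-6.1  0.5] w 0.02391892253749563
0.95 [-34.  47.] 13
0.87 [31. 49.] 9
0.81 [32. 11.] 12
0.75 [6. 6.] 12
0.71 [14. 31.] 18
0.7 [ 19. -30.] 10
0.68 [-28.   3.] 13
0.62 [ -3. -51.] 14
```

View pics/w18c.png

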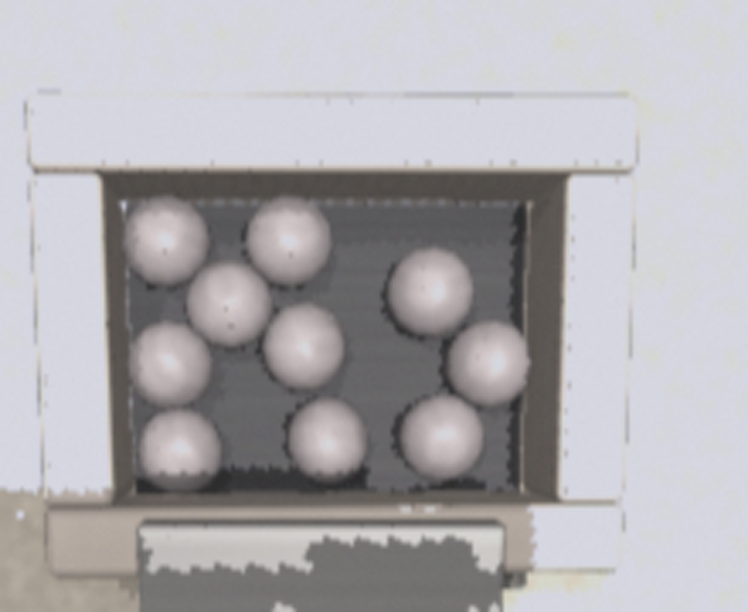

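View pics/s18.png

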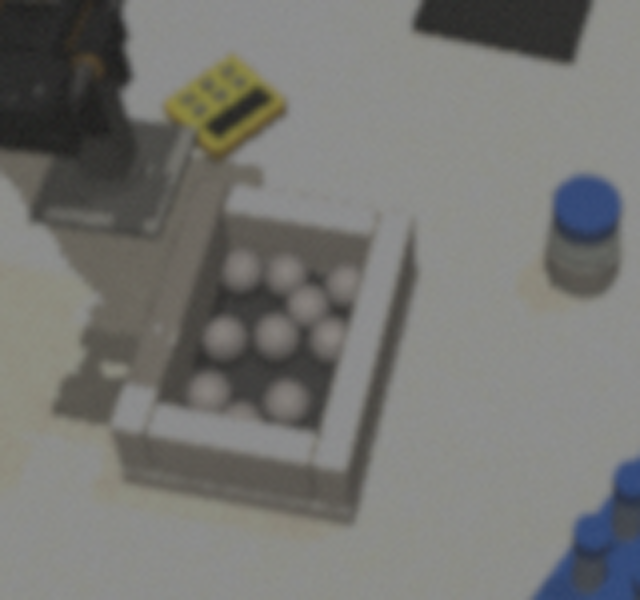

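All ten pebbles lie in one layer in the well, at wrist-crop (165,240), (288,240), (230,305), (304,347), (171,363), (180,450), (327,440), (441,437), (490,362), (430,292). I now carry the tamper back to the pad.

```bash
python3 -m pendant '{"xyz":[[0.004,0.03,0],[0.006,0.05,0],[0.006,0.05,0],[0.006,0.05,0],[0.006,0.05,0],[0.006,0.05,0],[0.005,0.04,0],[0,0.01,0],[0,0,0],[0,0,0]],"turn":[0,0,0,0,0,0,0,0,0,0]}'; python3 -c "
from h import *
st(); T=toolT(); c=T[:3,:3]@OFF+T[:3,3]; print('plate',c)
im,T=look('wrist','w19');np.save('T19.npy',T);cv2.imwrite('pics/w19c.png',cv2.resize(im[60:260,200:430],None,fx=3,fy=3,interpolation=cv2.INTER_CUBIC))
T=toolT(); c=T[:3,:3]@OFF+T[:3,3]; print('plate',c)"
```

```text
time_s: 27.52
tool_pos: [0.5493, 0.1803, 0.2195]
tool_rot: [162.1, 84.1, 1.6]
force: [-0.0, -0.8, -2.6]
grip_width: 0.0236
t 27.525 plate bath xy mm 79.8 321.8 under-floor mm 144.2 F [-0.  -0.8 -2.6] tau [-0.04  0.14  0.02] yaw err deg -0.1 tilt deg [-5.9 -0.2] w 0.02363820371436725
plate [0.55127164 0.17792183 0.15917791]
plate [0.5513209  0.17761529 0.15918508]
```

View pics/w19c.png

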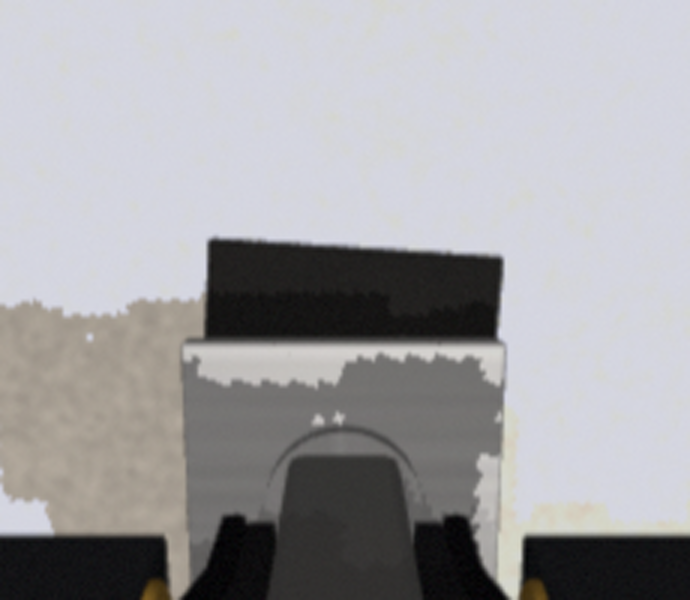

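```bash
python3 -m pendant '{"xyz":[[0,-0.004,-0.02],[0,-0.002,-0.03],[0,0,-0.03],[0,0,-0.025],[0,0,-0.01],[0,0,0]],"turn":[0,0,0,0,0,0]}'; python3 -c "
from h import *
st(); T=toolT(); c=T[:3,:3]@OFF+T[:3,3]; print('plate',c)"
```

```text
time_s: 28.32
tool_pos: [0.5524, 0.1628, 0.1026]
tool_rot: [159.2, 83.8, -2.2]
force: [0.4, 0.0, -2.2]
grip_width: 0.0239
t 28.325 plate bath xy mm 77.0 303.8 under-floor mm 27.3 F [ 0.4  0.  -2.2] tau [0.03 0.2  0.01] yaw err deg -1.0 tilt deg [-6.1  0.2] w 0.023894867377762488
plate [0.55464442 0.16008784 0.04229371]
```

```bash
python3 -m pendant '{"xyz":[[-0.002,0.007,-0.006],[-0.002,0.006,-0.008],[0,0.001,-0.006],[0,0,-0.002],[0,0,0]],"turn":[0.006,0.006,0,0,0]}'; python3 -c "
from h import *
st(); T=toolT(); c=T[:3,:3]@OFF+T[:3,3]; print('plate',c)"
```

```text
time_s: 28.95
tool_pos: [0.55, 0.1785, 0.0819]
tool_rot: [159.7, 83.6, -1.0]
force: [-0.4, 0.6, -2.4]
grip_width: 0.0237
t 28.95 plate bath xy mm 80.2 319.5 under-floor mm 6.6 F [-0.4  0.6 -2.4] tau [-0.02  0.22  0.05] yaw err deg -0.3 tilt deg [-6.4  0.1] w 0.023710618959096628
plate [0.55250751 0.17591974 0.0215969 ]
```

```bash
python3 -m pendant '{"xyz":[[0,-0.003,-0.003],[0,-0.001,-0.003],[0,0,-0.0015],[0,0,-0.0015]],"turn":[0,0,0,0]}'; python3 -c "
from h import *
st(); T=toolT(); c=T[:3,:3]@OFF+T[:3,3]; print('plate',c)"
```

```text
time_s: 29.45
tool_pos: [0.5505, 0.1737, 0.0727]
tool_rot: [159.6, 83.5, -1.2]
force: [0.8, 0.4, -2.3]
grip_width: 0.0234
t 29.45 plate bath xy mm 79.2 314.7 under-floor mm -2.6 F [ 0.8  0.4 -2.3] tau [-0.03  0.23 -0.02] yaw err deg -0.4 tilt deg [-6.4  0.1] w 0.023433484600014313
plate [0.55307758 0.17103984 0.01239334]
```

```bash
python3 -m pendant '{"xyz":[[0,0,-0.0012],[0,0,-0.0012]],"turn":[0,0]}'; python3 -c "
from h import *
st(); T=toolT(); c=T[:3,:3]@OFF+T[:3,3]; print('plate',c)
im,T=look('wrist','w20')
look('scene','s20',(270,110,390,230),5)"
```

```text
time_s: 29.7
tool_pos: [0.5511, 0.1738, 0.0717]
tool_rot: [159.3, 83.5, -1.5]
force: [-3.6, -1.8, 7.7]
grip_width: 0.0236
t 29.7 plate bath xy mm 79.8 314.6 under-floor mm -3.6 F [-3.6 -1.8  7.7] tau [-0.24  1.3   0.11] yaw err deg -0.4 tilt deg [-6.5  0.2] w 0.02362769755786413
plate [0.55373986 0.17116365 0.01144372]
```

View pics/w20.png

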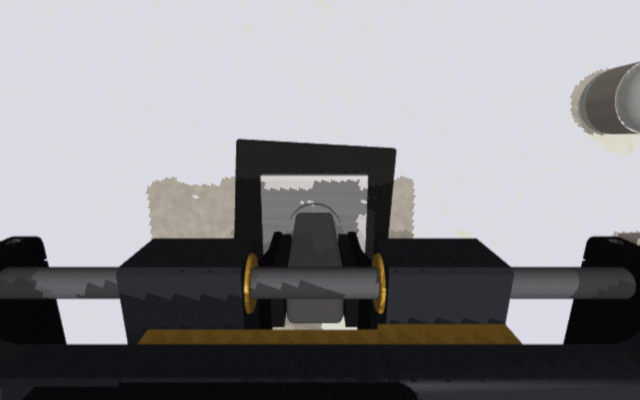

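View pics/s20.png

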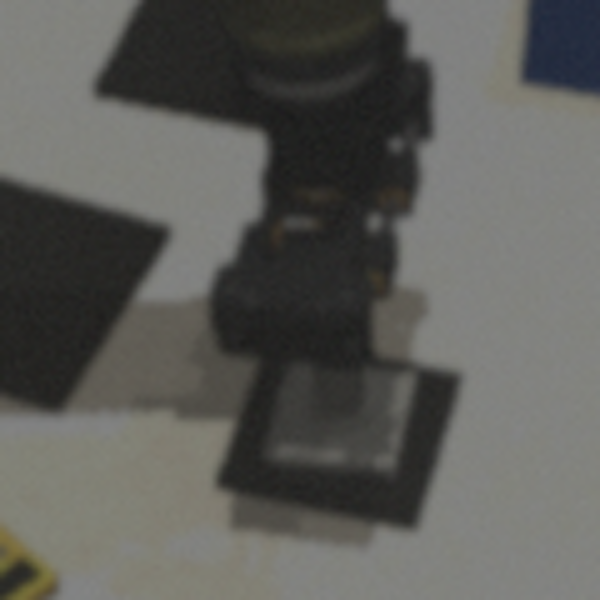

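The plate's near edge touches the pad and the plate is well inside it. I release.

```bash
python3 -m pendant '{"xyz":[[0,0,0],[0,0,0],[0,0,0],[0,0,0],[0,0,0],[0,0,0]],"turn":[0,0,0,0,0,0]}' 0.9; python3 -c "
from h import *
st(); 
im,T=look('wrist','w21')"
```

```text
time_s: 30.55
tool_pos: [0.5524, 0.1746, 0.0727]
tool_rot: [159.8, 83.3, -0.9]
force: [0.4, -0.3, 0.7]
grip_width: 0.0742
t 30.55 plate bath xy mm 81.4 314.9 under-floor mm -2.6 F [ 0.4 -0.3  0.7] tau [-0.    0.12  0.04] yaw err deg -0.4 tilt deg [-6.7  0.1] w 0.07417888204142231
```

View pics/w21.png

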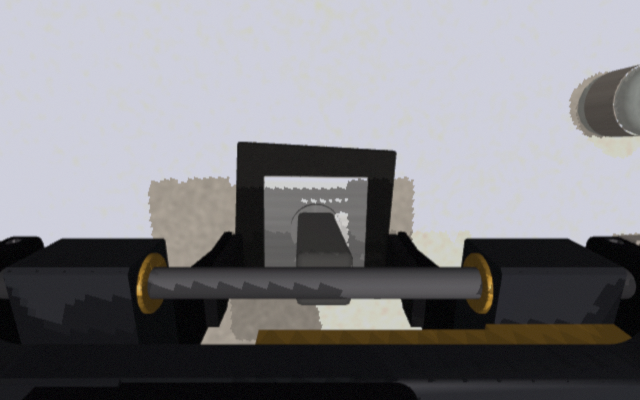

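```bash
python3 -m pendant '{"xyz":[[0,0,0.01],[0,0,0.025],[0,0,0.04],[0,0,0.05],[-0.02,0,0.05],[-0.025,-0.01,0.02],[-0.02,-0.01,0],[0,0,0],[0,0,0]],"turn":[0,0,0,0,0,0,0,0,0]}' 1; python3 -c "
from h import *
im,T=look('wrist','w22');np.save('T22.npy',T);cv2.imwrite('pics/w22c.png',cv2.resize(im[30:230,210:440],None,fx=3,fy=3,interpolation=cv2.INTER_CUBIC))
for nm in ['tamper','tamper_grip','stand']: print(nm,find('wrist',nm,T=T)[:3])
look('scene','s22',(210,120,370,350),2.5); st(); print(T[:3,3])"
```

```text
time_s: 31.72
tool_pos: [0.4858, 0.1565, 0.2789]
tool_rot: [159.6, 83.0, -0.9]
force: [-0.7, -0.8, 0.5]
grip_width: 0.0868
tamper [(0.88, array([0.5519, 0.1712, 0.0094])), (0.65, array([0.6985, 0.0018, 0.0058]))]
tamper_grip [(0.84, array([0.5499, 0.167 , 0.0891])), (0.34, array([ 0.5673, -0.1934,  0.0273]))]
stand [(0.88, array([ 0.3291,  0.1666, -0.0045])), (0.63, array([0.3394, 0.4192, 0.    ]))]
t 31.975 plate bath xy mm 12.5 320.2 under-floor mm 202.8 F [-0.2 -0.2 -0.2] tau [-0.01  0.1   0.04] yaw err deg -0.1 tilt deg [-6.9  0. ] w 0.08702684722109612
[0.48577367 0.15648446 0.27889907]
```

View pics/w22c.png

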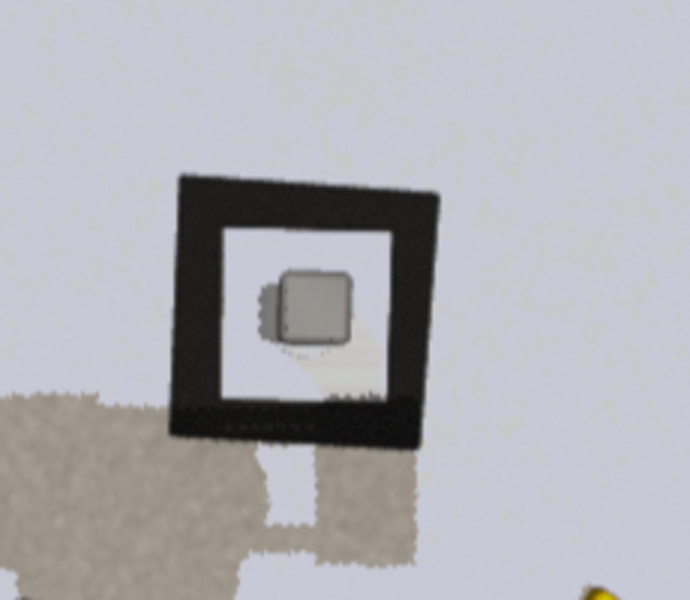

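View pics/s22.png

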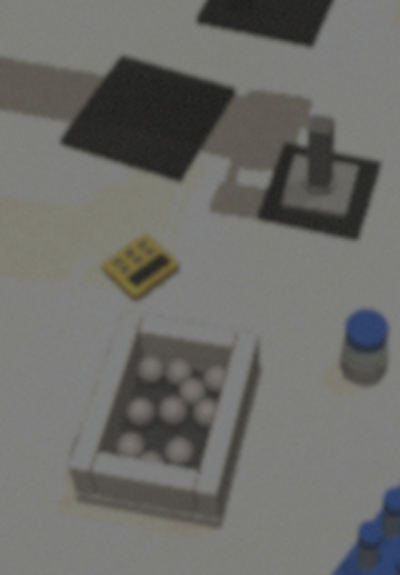

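```bash
python3 -c "
from h import *
look('top','t23',(375,150,465,235),7); look('scene','s23',(235,235,320,330),7)"
```

```text
(no output)
```

View pics/t23.png

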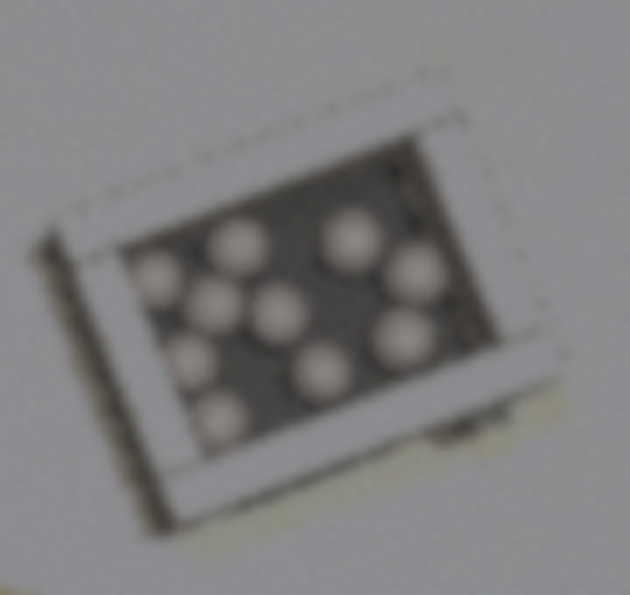

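View pics/s23.png

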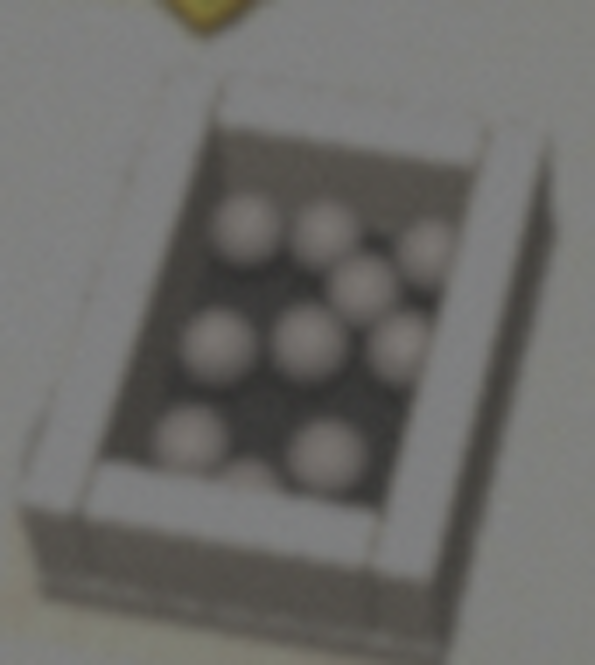

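```bash
python3 - <<'E'
from h import *
T=np.load('T18.npy')
def ray(n,uv,T=None):
    M=c2w(n,T); d=M[:3,:3]@np.linalg.inv(K(n))@np.r_[uv,1]; return M[:3,3],d/np.linalg.norm(d)
for nm,t,s,w in [('mid',(215,305),(362,290),(230,305)),('C',(279,314),(308,342),(304,347)),('D',(190,362),(325,233),(171,363)),('E',(323,372),(218,347),(327,440)),('F',(352,240),(325,453),(430,292))]:
    R_=[ray('top',np.array(t)/7+[375,150]),ray('scene',np.array(s)/7+[235,235]),ray('wrist',np.array(w)/3.4+[220,20],T)]
    for sel in ([0,1,2],[1,2],[0,1]):
        A=sum(np.eye(3)-np.outer(R_[i][1],R_[i][1]) for i in sel); b=sum((np.eye(3)-np.outer(R_[i][1],R_[i][1]))@R_[i][0] for i in sel)
        p=np.linalg.solve(A,b); print(nm,sel,((p[:2]-B)@np.c_[EX,EY]*1e3).round(0),'z over floor',(1e3*(p[2]-.015)).round(1))
E
```

```text
mid [0, 1, 2] [12. 31.] z over floor 13.7
mid [1, 2] [13. 31.] z over floor 14.7
mid [0, 1] [11. 31.] z over floor 13.1
C [0, 1, 2] [-0.  8.] z over floor 13.5
C [1, 2] [1. 8.] z over floor 14.6
C [0, 1] [-1.  9.] z over floor 12.9
D [0, 1, 2] [-5. 49.] z over floor 14.3
D [1, 2] [-4. 49.] z over floor 15.6
D [0, 1] [-6. 49.] z over floor 13.8
E [0, 1, 2] [-29.   1.] z over floor 12.9
E [1, 2] [-28.   1.] z over floor 13.5
E [0, 1] [-29.   1.] z over floor 12.7
F [0, 1, 2] [ 16. -30.] z over floor 15.2
F [1, 2] [ 17. -30.] z over floor 16.1
F [0, 1] [ 16. -30.] z over floor 14.6
```

The triangulated pebble heights are all 13–16 mm over the floor (calibration is good to about 2 mm). The tamper stands on its pad and the gripper is clear, so I hand in.

```bash
python3 -c "
from h import *
T=np.load('T22.npy')
for nm,q,z in [('plate',[(222,229),(392,231),(388,402),(220,404)],.016),('pad',[(180,177),(439,193),(420,448),(170,436)],.008),('top',[(281,271),(351,271),(351,345),(281,345)],.108)]:
    print(nm,onplane('wrist',np.array(q)/3+[210,30],z,T).mean(0).round(4))
from cell import sign_off
print(sign_off())"
```

```text
plate [0.5519 0.1699 0.016 ]
pad [0.5524 0.171  0.008 ]
top [0.5522 0.1699 0.108 ]
the job is handed in; nothing more can be done
None
```

I levelled the heap with three sliding passes of the tamper and a light descent that settled the last pebble. I then pressed the bed and stood the tamper back on its small pad. The job was handed in at about 32 s of robot time, and no verdict was reported.

**Press:** I held it for about 1.1 s. Force readings between moves put the load at about 11–13 N, with the plate about 27 mm above the floor. I did not see the force between readings.

**Last checks:**
- **Pebbles:** All ten lie in one layer in the well. I triangulated the heights of five, including the last one to settle, and they came out at 13–16 mm over the floor. The network had put that last pebble at 18 mm, still under the 21 mm limit.
- **Tamper:** It stands released and upright, with its plate centre about 1 mm from the pad's centre and its handle top directly over the plate. The gripper is clear of it.
- **Bystanders:** I saw the timer and jar standing untouched after the work, but did not re-measure them. I did not look at the bottle again, though no move came near it.

**What went wrong:**
- **First grip:** It closed too high on the handle, so I set the tamper back on the pad and regripped before moving off.
- **Tool tilt:** The tool picked up a lean I could not command away, reaching about 6.4° by the end of the press. I estimate the tamper itself leaned about 5° (0.09 rad) then, against the 0.15 rad limit. At release it rocked flat onto the pad.

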